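# Bring the marked pocket round and load the tester

### The job

With a fingertip laid lightly on the cell carousel's flush drive ring, drag the wheel round until the pocket with the triangle mark stands in the middle of the window in the fixed clear guard, and let go; the ring must be pressed only gently. Then lift the cell out of that pocket through the window and stand it fully home in the tester's empty nest, leaving the pocket at the window and the other cells, the strip roll, caliper, pliers and screwdriver where they are.

Things in the scene. Friction and masses are not known exactly. Their poses are not given: they have to be found in the camera images.
- carousel: Fixed part of the carousel: grey foot disc 264 mm across, 5 mm thick; central post (radius 16 mm, nut on top to 103 mm); round clear guard, radius 84 mm, from 85.5 to 89.5 mm above the bench. Its window is a notch 54 mm wide, open at the rim, along this frame's -x axis, from the rim in to 22 mm from the centre. Origin: centre of the underside, on the bench, z up. Fixed to the bench.
- wheel: The wheel under the guard, 248 mm across; turns without end about the post, stays where left. Origin on its axis, 6 mm above the bench. Six upright white tubes (inside 20.6 mm, 58 mm from the axis, 60 degrees apart) are the pockets; floor 8 mm, mouth 46 mm above the origin. The marked pocket lies on the wheel's own -x axis: centred in the window when this frame has the carousel's yaw.
- ring_axis (a point): Point on the carousel's axis at the nominal height of the drive ring's top, 52 mm above the bench. The ring: rubber, smooth, flat, nothing to hook or pinch, exposed all round outside the guard, 84 to 124 mm from the axis. It is bent and its bearing leans: its top lies up to 7 mm above or below nominal, differing from place to place and as it turns. Pressed, it sinks 1 mm per 8 N. Feel for it.
- mark (a point): Steel triangle, 20 mm, inlaid flush in the ring's top at the marked pocket, on the wheel's -x axis 103 mm from the axis; the only triangle (round screw heads elsewhere). Dragging the ring takes about 2 N along it: with a push under 7 to 9 N a fingertip mostly slips, 10 to 13 N drags it well, over 20 N is too hard. It may slip or creep, so watch the wheel.
- cell: The cell to move, upright in the marked pocket: a white 18650 cell, 18.5 mm diameter, 65 mm tall, about 46 g. Origin: centre of its underside. In the pocket its underside is 14 mm and its top 79 mm above the bench (2 mm more or less as the wheel leans), so 27 mm stand above the tube and 6 mm are left to the guard, which it passes only at the window. Grip its top 19 mm to stay clear of the ring.
- cell_b: A like cell, upright in another pocket of the wheel, under the guard; goes round with the wheel. Origin: centre of its underside. To be left in its pocket.
- cell_c: A like cell, upright in a third pocket of the wheel. Origin: centre of its underside. To be left in its pocket.
- tester: Cell tester, fixed to the bench: at its -x side a black block 76 by 160 mm, 36 mm high, with three nests (round holes 20.7 mm in diameter, chamfered, 20 mm deep) in a row along its y axis, 45 mm apart; behind it (+x) a grey console 62 mm high beginning 38 mm behind the line of nests. Origin: centre of the underside of the whole, on the bench; the line of nests lies at x = -32 mm.
- nest (a point): Centre of the mouth of the tester's empty nest (the end nest on its +y side), 36 mm above the bench. The nest's floor is 20 mm lower; a cell fully home has its underside 16 mm and its top 81 mm above the bench.
- cell_d: A like cell standing in the tester's middle nest. Origin: centre of its underside. To be left.
- cell_e: A like cell standing in the tester's other end nest (-y side). Origin: centre of its underside. To be left.
- caliper: Digital caliper, 220 mm long, lying flat, 13 mm thick. Bystander.
- strip_roll: Roll of steel strip lying flat, 88 mm across, 11 mm high. Bystander.
- pliers: Long-nose pliers lying flat, 155 mm long, 12 mm thick, origin at the pivot. Bystander.
- driver: Screwdriver lying flat, 190 mm long. Bystander.

How it is judged:
On the way, in this order (a step that is already met when the one before it is completed fails the run):
1. the marked pocket has been brought to rest in the middle of the window (mark within 10 mm of its centre line) and the robot has let go of the wheel (x of mark in the frame of carousel below -0.09 m and y of mark in the frame of carousel between -0.01 and 0.01 m and angular speed of wheel below 0.05 rad/s and contact force between the fingers and wheel below 0.2 N), for 0.2 s.
2. the cell has been lifted out of its pocket through the window (height (world z) of cell above 0.07 m and contact force between cell and wheel below 0.1 N), for 0.1 s.
At the end, for the whole second after the job is handed in: The cell stands upright and at rest in the tester's empty nest, within 4 mm of its centre and with its underside at least 17 mm down the 20 mm hole, and released; the triangle mark is still within 15 mm of the window's centre line (horizontal distance between cell and nest below 0.004 m and z of cell in the frame of nest below -0.017 m and angle between cell's own z axis and vertical below 0.12 rad and linear speed of cell below 0.02 m/s and x of mark in the frame of carousel below -0.09 m and y of mark in the frame of carousel between -0.015 and 0.015 m); the robot touches nothing.
It fails at once if the drive ring or any part of the wheel is pressed with more than 20 N (contact force between any of the fingers, the arm and wheel above 20 N).
It fails at once if another cell is tipped over or lifted out of its pocket or nest (angle between any of cell_b, cell_c, cell_d, cell_e's own z axis and vertical above 0.3 rad or height (world z) of any of cell_b, cell_c, cell_d, cell_e above 0.03 m).
It fails at once if the strip roll, the pliers, the screwdriver or the caliper is shifted by more than 30 mm (distance of any of caliper, strip_roll, pliers, driver from where it was at the start of the episode above 0.03 m).
It also fails if it takes over 67 s, if anything falls off the work surface, if the arm or the gripper's body presses on something with over 40 N, if the wrist force passes 120 N, or if a joint passes its speed limit or range.

### The arm

A 7-joint arm with a two-finger parallel gripper is mounted at the origin on the work surface. World frame = base frame: x ahead of the robot, y to its left, z up, the work surface at z = 0. Lengths are in m, angles in rad, forces in N, time in s.
With the tool pointing down it reaches from about 0.425 to 0.925 m from the base axis. Payload 6.8 kg.
Tool frame: the origin (TCP) lies midway between the tips of the shut fingers; the grasp point (between the pads) lies 19 mm behind it; z points along the fingers, y is the line along which they close (so a half turn about z gives the same grasp; the last joint's range is limited). The gripper opens to 85 mm and grips with 20 to 120 N. Pads are 22 mm wide; open, the fingers measure 114 mm over their backs; the gripper's body (76 mm by 85 mm) begins 54 mm behind the grasp point. The pads swing forward as they close: fully open they stand 13 mm farther back than shut.
Start: joints at [-1.287, 0.477, 0.022, 1.555, -0.011, 1.109, -0.083], TCP at [0.258, 0.624, 0.231] pointing down, gripper open.
Joint ranges: [-2.96, 2.96], [-0.34, 2.1], [-1.41, 1.46], [0.24, 2.44], [-1.37, 4.51], [0.17, 1.92], [-2.96, 2.96]. Speed limits (rad/s): [2.39, 2.39, 3.14, 3.14, 3.14, 3.14, 3.14].

### API

Orientations are given as a unit quaternion [w, x, y, z].
In Python, from station import bot gives the robot as it stands.
- The arm moves only by the tool jog_arm, never from a script. Its argument "rows" is a list of rows, each an object of numbers: "fingers": the finger opening in mm, from 0 to 85.4; "x", "y", "z": the shift along the tool's x, y, z in mm; "ax", "ay", "az": the turn, a rotation vector about the tool's x, y, z in degrees. A call has exactly 8 rows; each row shifts and turns the commanded pose from where the row before left it, along the tool's axes as they then stand; what a row does not reach is not made up. A row lasts 1/10 s, in which the tool goes at most 50 mm and 8.59 degrees, less where a joint would pass 70% of its speed; a pose out of reach is approached as far as the arm can. A call with a gripper value outside its range is refused whole. The fingers move at their own pace and stop on an object; "force" is the grip in N (left out, the last holds). Time passes only in rows, so rows that do not move let the fingers close, or fill a call up. It gives the time, the measured TCP pose, the force, the opening and the grip force at its end, in the units of the state.
- bot.get_obs(): the state, without advancing time (a new reading comes with each control period).
- bot.read_camera(name): name is "side" or "top"; returns a dict with "pixels" (400x640x3 uint8, red, green, blue), "vertical_fov" (degrees; the focal length in pixels is half the picture's height over the tangent of half this angle, whatever the lens; pixels are square), "cx", "cy" (the principal point, pixels), "dist_coeffs" ([k1, k2, p1, p2, k3] as OpenCV has them; the pictures are not rectified), "world_from_camera" (4x4, takes a point from camera to world coordinates). Camera axes: x right, y down, z forward; pixel columns grow to the right and rows downward; lengths in m; the calibration is good to about 2 mm. A picture is of the moment at which its call begins. There is no depth.
- bot.hand_in(): hands the job in; it is judged then, once.
The state is a dict: "t": time; "q": joint angles; "joint_vel": joint speeds; "joint_torque": joint torques, N m; "eef_pos": TCP position; "tool_rot": TCP orientation; "contact_force": force on the tool from outside, world axes, zero at the start; "torque": the same for the moment, N m; "gripper_width": opening from 0.0 (shut) to 1.0 (fully open); "grasp_force": force on a finger pad.
Only numpy, scipy, OpenCV 4.12 (cv2) and the standard library are available. Lean on these libraries where they do the work, as an engineer would, in place of code of your own. Each camera call takes 0.05 s, during which the arm holds its last target. There are 200 camera calls.

## Working session

There is one attempt and no reset: what is moved stays moved. The work goes in short steps, Python scripts to look and compute and a tool call to move; the robot and the scene stay as the last step left them, time stands still between calls to the robot, and variables do not carry over. Pictures are saved under pics/ and viewed, at most 10 in all, crops included, and the job is handed in when it is done.

Besides the shell and the picture viewer there is one more tool, called by a JSON object that holds its "name" and its "arguments". jog_arm: Moves the arm, as the interface text tells. Its arguments: {"type":"object","properties":{"rows":{"type":"array","items":{"type":"object","properties":{"fingers":{"type":"number"},"x":{"type":"number"},"y":{"type":"number"},"z":{"type":"number"},"ax":{"type":"number"},"ay":{"type":"number"},"az":{"type":"number"}}}},"force":{"type":"number"}},"required":["rows"]}

```bash
mkdir -p pics; cat > h.py <<'E'
import numpy as np,cv2
from station import bot
def cam(n,save=None):
    c=bot.read_camera(n)
    if save: cv2.imwrite('pics/'+save,c['pixels'][:,:,::-1])
    return c
def K(c):
    f=200/np.tan(np.radians(c['vertical_fov'])/2); return np.array([[f,0,c['cx']],[0,f,c['cy']],[0,0,1]])
def px2w(c,uv,z):
    p=cv2.undistortPoints(np.array(uv,float).reshape(-1,1,2),K(c),np.array(c['dist_coeffs'])).reshape(-1,2)
    T=np.array(c['world_from_camera']); d=np.c_[p,np.ones(len(p))]@T[:3,:3].T; o=T[:3,3]
    return o+d*((np.array(z)-o[2])/d[:,2])[:,None]
def w2px(c,P):
    T=np.linalg.inv(np.array(c['world_from_camera']))
    r,_=cv2.Rodrigues(T[:3,:3]); return cv2.projectPoints(np.array(P,float).reshape(-1,1,3),r,T[:3,3],K(c),np.array(c['dist_coeffs']))[0].reshape(-1,2)
def st():
    o=bot.get_obs(); print({k:np.round(o[k],4).tolist() for k in ['t','eef_pos','tool_rot','contact_force','gripper_width','grasp_force','q']})
E
python3 - <<'E'
from h import *
for n in('top','side'):
    c=cam(n,n+'0.png');print(n,c['vertical_fov'],c['cx'],c['cy'],np.round(c['world_from_camera'],3).tolist())
st()
E
```

```text
top 50.200224282288616 315.69856484900646 202.24261840707337 [[-0.009, -0.999, 0.054, 0.526], [-1.0, 0.009, -0.01, -0.001], [0.009, -0.054, -0.998, 1.146], [0.0, 0.0, 0.0, 1.0]]
side 44.07773575634625 315.85585722132214 200.98119548324573 [[-0.999, 0.002, 0.038, 0.535], [-0.03, 0.556, -0.83, 1.097], [-0.023, -0.831, -0.556, 0.811], [0.0, 0.0, 0.0, 1.0]]
{'t': 0.1, 'eef_pos': [0.2576, 0.6233, 0.2304], 'tool_rot': [-0.0001, 0.1946, 0.9809, -0.0009], 'contact_force': [0.5572, 0.1958, 0.4194], 'gripper_width': 1.0003, 'grasp_force': 0.0, 'q': [-1.2871, 0.4778, 0.0223, 1.5564, -0.0115, 1.1093, -0.0831]}
```

View pics/top0.png

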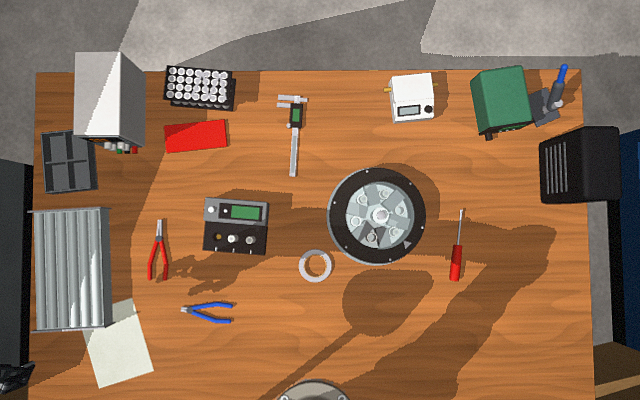

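View pics/side0.png

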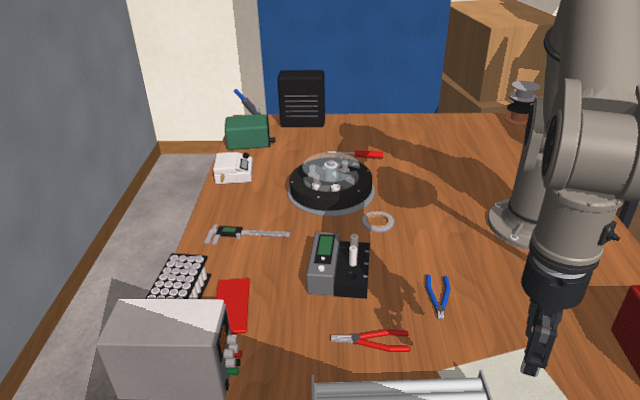

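The top view shows the carousel near (377,215), a triangle mark near (407,244) and the tester near (236,226). Its nests run along row ~240, with the empty one at about (221,238). I'll enlarge both.

```bash
python3 - <<'E'
from h import *
i=cv2.imread('pics/top0.png')
a=cv2.resize(i[160:272,320:434],None,fx=5,fy=5,interpolation=cv2.INTER_CUBIC)
b=cv2.resize(i[190:260,197:275],None,fx=3,fy=3,interpolation=cv2.INTER_CUBIC)
o=np.zeros((560,570+234,3),np.uint8);o[:,:570]=a;o[:210,570:]=b
cv2.imwrite('pics/crop0.png',o[:,:800])
E
```

```text
(no output)
```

View pics/crop0.png

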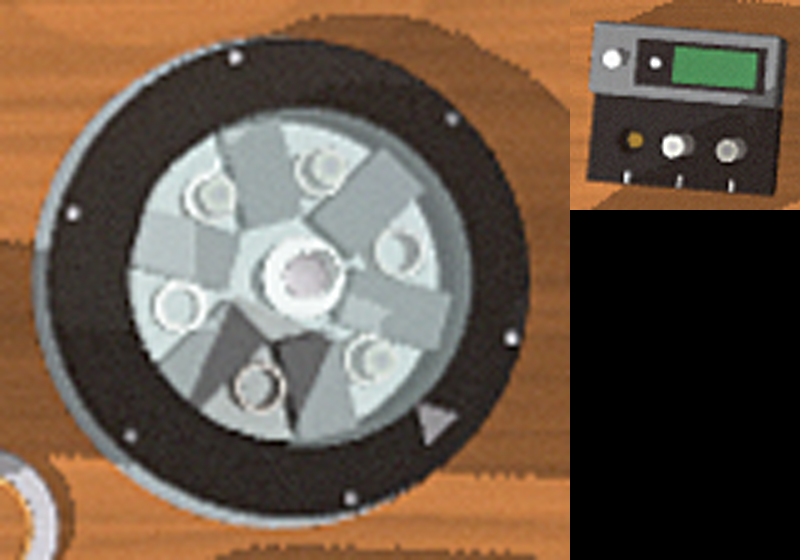

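The crop shows the mark at full-image px (406.6,244.4), the post nut at about (382,215), and the empty nest at about (218.5,236.5). The window seems to be near the bottom pocket. I'll make a rectified, contrast-stretched view at guard height to get its direction.

```bash
cat >> h.py <<'E'
def ortho(c,ctr,z,half,s):
    n=int(2*half*s*1000); g=(np.arange(n)-n/2)/(s*1000)
    # image right=-y, down=-x
    X=ctr[0]-g[:,None]+0*g[None]; Y=ctr[1]-g[None]+0*g[:,None]
    m=w2px(c,np.stack([X,Y,X*0+z],-1).reshape(-1,3)).reshape(n,n,2).astype(np.float32)
    return cv2.remap(c['pixels'][:,:,::-1].copy(),m[...,0],m[...,1],cv2.INTER_CUBIC)
E
python3 - <<'E'
from h import *
c=cam('top')
f=lambda u,v,z:print(np.round(px2w(c,[(u,v)],[z]),4))
f(320+312/5-.4,160+275/5-.4,.103)
# ring outer by threshold: black ring ellipse
hsv=cv2.cvtColor(c['pixels'],cv2.COLOR_RGB2HSV)
m=((hsv[...,2]<70)).astype(np.uint8);m[:160]=0;m[272:]=0;m[:,:322]=0;m[:,434:]=0
n,l,s,ce=cv2.connectedComponentsWithStats(m);k=1+np.argmax(s[1:,4]);
cn=max(cv2.findContours((l==k).astype(np.uint8),cv2.RETR_EXTERNAL,cv2.CHAIN_APPROX_NONE)[0],key=len)
P=px2w(c,cv2.convexHull(cn).reshape(-1,2),[.052]*len(cv2.convexHull(cn)))[:,:2]
(e,r)=cv2.minEnclosingCircle(P.astype(np.float32));print('ring',e,r)
A=np.c_[2*P,np.ones(len(P))];q=np.linalg.lstsq(A,(P**2).sum(1),rcond=None)[0];print(q[:2],np.sqrt(q[2]+q[:2]@q[:2]))
f(406.3,244.1,.052)
for u in((634,140),(673,146),(728,152)): f(197+(u[0]-570)/3-.3,190+u[1]/3-.3,.081 if u[0]>650 else .036)
# block corners top
for u in((593,92),(779,110),(589,180),(774,194)): f(197+(u[0]-570)/3-.3,190+u[1]/3-.3,.036)
o=ortho(c,q[:2],.0875,.095,3);cv2.imwrite('pics/g0.png',cv2.convertScaleAbs(o,alpha=1.6,beta=-60))
E
```

```text
[[ 0.5503 -0.173   0.103 ]]
ring (0.5503535866737366, -0.16933013498783112) 0.12414752691984177
[ 0.55051844 -0.16975039] 0.12277742138790292
[[ 0.4754 -0.2424  0.052 ]]
[[0.4994 0.242  0.036 ]]
[[0.4952 0.1999 0.081 ]]
[[0.4898 0.1544 0.081 ]]
[[0.5411 0.2775 0.036 ]]
[[0.5241 0.1169 0.036 ]]
[[0.4654 0.2806 0.036 ]]
[[0.4518 0.1214 0.036 ]]
```

View pics/g0.png

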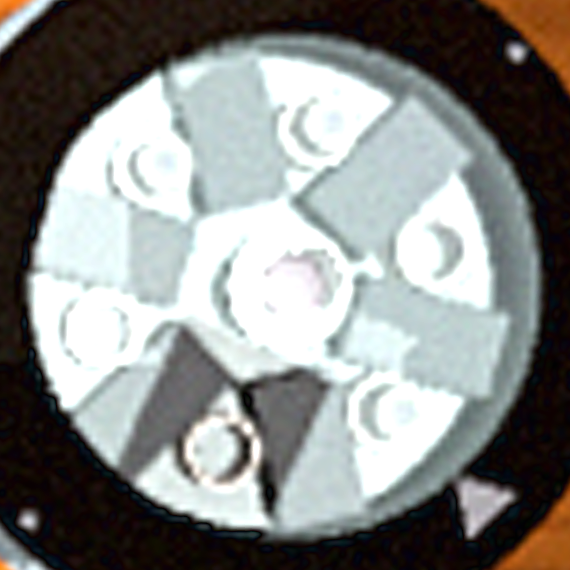

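Measurements:
- Axis is about (0.550,-0.170).
- The window direction is (-0.912,+0.41), i.e. 155.8°.
- The mark is at 223.9°, so the wheel must turn about 68° clockwise.
- The nest is about (0.499,0.242).

I'll shut the fingers and travel to the ring.

{"name": "jog_arm", "arguments": {"rows": [{"fingers":0,"x":-20,"y":-20},{"x":-34,"y":-31},{"x":-34,"y":-31},{"x":-34,"y":-31},{"x":-34,"y":-31},{"x":-34,"y":-31},{"x":-34,"y":-31},{"x":-34,"y":-31}], "force": 30}}

```text
invalid input
```

{"name": "jog_arm", "arguments": {"rows": [{"fingers":0,"x":-20,"y":-20,"z":0,"ax":0,"ay":0,"az":0},{"fingers":0,"x":-34,"y":-31,"z":0,"ax":0,"ay":0,"az":0},{"fingers":0,"x":-34,"y":-31,"z":0,"ax":0,"ay":0,"az":0},{"fingers":0,"x":-34,"y":-31,"z":0,"ax":0,"ay":0,"az":0},{"fingers":0,"x":-34,"y":-31,"z":0,"ax":0,"ay":0,"az":0},{"fingers":0,"x":-34,"y":-31,"z":0,"ax":0,"ay":0,"az":0},{"fingers":0,"x":-34,"y":-31,"z":0,"ax":0,"ay":0,"az":0},{"fingers":0,"x":-34,"y":-31,"z":0,"ax":0,"ay":0,"az":0}], "force": 30}}

```text
t: 0.95
eef_pos: [0.4061, 0.3044, 0.2312]
tool_rot: [-0.0, 0.195, 0.981, 0.0]
contact_force: [0.7, -0.2, 0.4]
gripper_width: -0.005
grasp_force: 0.0
```

{"name": "jog_arm", "arguments": {"rows": [{"fingers":0,"x":-28,"y":-39,"z":0,"ax":0,"ay":0,"az":0},{"fingers":0,"x":-28,"y":-39,"z":0,"ax":0,"ay":0,"az":0},{"fingers":0,"x":-28,"y":-39,"z":0,"ax":0,"ay":0,"az":0},{"fingers":0,"x":-28,"y":-39,"z":0,"ax":0,"ay":0,"az":0},{"fingers":0,"x":-28,"y":-39,"z":0,"ax":0,"ay":0,"az":0},{"fingers":0,"x":-28,"y":-39,"z":0,"ax":0,"ay":0,"az":0},{"fingers":0,"x":-28,"y":-39,"z":0,"ax":0,"ay":0,"az":0},{"fingers":0,"x":-28,"y":-39,"z":0,"ax":0,"ay":0,"az":0}]}}

```text
t: 1.75
eef_pos: [0.4936, -0.0694, 0.2314]
tool_rot: [0.0, 0.195, 0.981, 0.0]
contact_force: [0.7, 0.7, 0.0]
gripper_width: 0.0
grasp_force: 0.0
```

```bash
python3 -c "
from h import *
st()"
```

```text
{'t': 1.75, 'eef_pos': [0.4936, -0.0694, 0.2314], 'tool_rot': [0.0002, 0.1945, 0.9809, 0.0002], 'contact_force': [0.7356, 0.7127, 0.0337], 'gripper_width': 0.0, 'grasp_force': 0.0, 'q': [-0.3567, 0.1882, 0.4256, 1.9921, -0.0935, 0.9795, 1.2938]}
```

{"name": "jog_arm", "arguments": {"rows": [{"fingers":0,"x":-20.4,"y":-28.9,"z":0,"ax":0,"ay":0,"az":0},{"fingers":0,"x":-20.4,"y":-28.9,"z":0,"ax":0,"ay":0,"az":0},{"fingers":0,"x":-20.4,"y":-28.9,"z":0,"ax":0,"ay":0,"az":0},{"fingers":0,"x":-20.4,"y":-28.9,"z":0,"ax":0,"ay":0,"az":0},{"fingers":0,"x":-20.4,"y":-28.9,"z":15,"ax":0,"ay":0,"az":0},{"fingers":0,"x":-20.4,"y":-28.9,"z":45,"ax":0,"ay":0,"az":0},{"fingers":0,"x":0,"y":0,"z":45,"ax":0,"ay":0,"az":0},{"fingers":0,"x":0,"y":0,"z":45,"ax":0,"ay":0,"az":0}]}}

```text
t: 2.55
eef_pos: [0.5394, -0.2717, 0.0855]
tool_rot: [0.0, 0.196, 0.981, -0.0]
contact_force: [-0.0, 0.6, -0.5]
gripper_width: 0.005
grasp_force: 0.0
```

{"name": "jog_arm", "arguments": {"rows": [{"fingers":0,"x":0,"y":0,"z":10,"ax":0,"ay":0,"az":0},{"fingers":0,"x":0,"y":0,"z":8,"ax":0,"ay":0,"az":0},{"fingers":0,"x":0,"y":0,"z":2,"ax":0,"ay":0,"az":0},{"fingers":0,"x":0,"y":0,"z":0,"ax":0,"ay":0,"az":0},{"fingers":0,"x":0,"y":0,"z":0,"ax":0,"ay":0,"az":0},{"fingers":0,"x":0,"y":0,"z":0,"ax":0,"ay":0,"az":0},{"fingers":0,"x":0,"y":0,"z":0,"ax":0,"ay":0,"az":0},{"fingers":0,"x":0,"y":0,"z":0,"ax":0,"ay":0,"az":0}]}}

```text
t: 3.35
eef_pos: [0.5398, -0.2703, 0.0674]
tool_rot: [0.0, 0.195, 0.981, -0.0]
contact_force: [-0.0, 0.2, 0.6]
gripper_width: -0.001
grasp_force: 0.1
```

```bash
python3 - <<'E'
from h import *
st()
a=cam('side','s1.png')['pixels'][:,:,::-1]; b=cam('top','t1.png')['pixels'][:,:,::-1]
o=np.zeros((520,800,3),np.uint8)
o[:,:400]=cv2.resize(a[135:265,270:370],(400,520),interpolation=cv2.INTER_CUBIC)
o[:,400:]=cv2.resize(b[150:280,330:430],(400,520),interpolation=cv2.INTER_CUBIC)
cv2.imwrite('pics/v1.png',o)
E
```

```text
{'t': 3.35, 'eef_pos': [0.5398, -0.2703, 0.0674], 'tool_rot': [0.0004, 0.1946, 0.9809, -0.0], 'contact_force': [-0.0332, 0.2003, 0.5997], 'gripper_width': -0.0014, 'grasp_force': 0.12, 'q': [0.0565, 0.5914, 0.4108, 1.8799, -0.3375, 0.7378, 1.8364]}
```

View pics/v1.png

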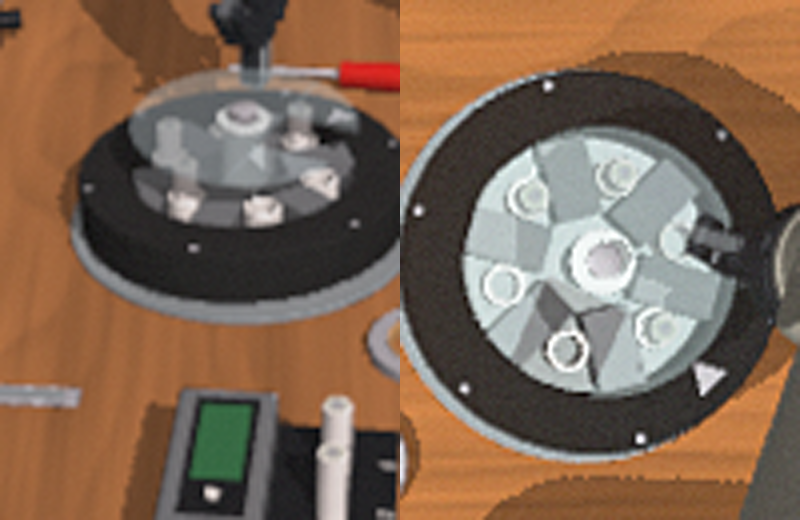

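The mark is still visible in the top view at about (407,244). The fingertip sits over the ring at a radius of about 100 mm. I'll shift 5 mm outward and start feeling downward.

{"name": "jog_arm", "arguments": {"rows": [{"fingers":0,"x":-1.9,"y":-4.6,"z":3,"ax":0,"ay":0,"az":0},{"fingers":0,"x":0,"y":0,"z":3,"ax":0,"ay":0,"az":0},{"fingers":0,"x":0,"y":0,"z":1,"ax":0,"ay":0,"az":0},{"fingers":0,"x":0,"y":0,"z":0.6,"ax":0,"ay":0,"az":0},{"fingers":0,"x":0,"y":0,"z":0.4,"ax":0,"ay":0,"az":0},{"fingers":0,"x":0,"y":0,"z":0.4,"ax":0,"ay":0,"az":0},{"fingers":0,"x":0,"y":0,"z":0.2,"ax":0,"ay":0,"az":0},{"fingers":0,"x":0,"y":0,"z":0,"ax":0,"ay":0,"az":0}]}}

```text
t: 4.25
eef_pos: [0.5395, -0.2752, 0.0584]
tool_rot: [-0.0, 0.195, 0.981, 0.0]
contact_force: [1.3, -0.0, 0.2]
gripper_width: 0.002
grasp_force: 0.0
```

{"name": "jog_arm", "arguments": {"rows": [{"fingers":0,"x":0,"y":0,"z":0.4,"ax":0,"ay":0,"az":0},{"fingers":0,"x":0,"y":0,"z":0.4,"ax":0,"ay":0,"az":0},{"fingers":0,"x":0,"y":0,"z":0.4,"ax":0,"ay":0,"az":0},{"fingers":0,"x":0,"y":0,"z":0.3,"ax":0,"ay":0,"az":0},{"fingers":0,"x":0,"y":0,"z":0,"ax":0,"ay":0,"az":0},{"fingers":0,"x":0,"y":0,"z":0,"ax":0,"ay":0,"az":0},{"fingers":0,"x":0,"y":0,"z":0,"ax":0,"ay":0,"az":0},{"fingers":0,"x":0,"y":0,"z":0,"ax":0,"ay":0,"az":0}]}}

```text
t: 5.05
eef_pos: [0.5395, -0.2752, 0.0569]
tool_rot: [0.0, 0.195, 0.981, 0.0]
contact_force: [-0.1, -0.5, -0.3]
gripper_width: 0.001
grasp_force: 0.0
```

{"name": "jog_arm", "arguments": {"rows": [{"fingers":0,"x":0,"y":0,"z":0.6,"ax":0,"ay":0,"az":0},{"fingers":0,"x":0,"y":0,"z":0.4,"ax":0,"ay":0,"az":0},{"fingers":0,"x":0,"y":0,"z":0.4,"ax":0,"ay":0,"az":0},{"fingers":0,"x":0,"y":0,"z":0.3,"ax":0,"ay":0,"az":0},{"fingers":0,"x":0,"y":0,"z":0,"ax":0,"ay":0,"az":0},{"fingers":0,"x":0,"y":0,"z":0,"ax":0,"ay":0,"az":0},{"fingers":0,"x":0,"y":0,"z":0,"ax":0,"ay":0,"az":0},{"fingers":0,"x":0,"y":0,"z":0,"ax":0,"ay":0,"az":0}]}}

```text
t: 5.85
eef_pos: [0.5395, -0.2752, 0.0552]
tool_rot: [0.0, 0.195, 0.981, -0.0]
contact_force: [-1.0, 0.8, 0.5]
gripper_width: -0.003
grasp_force: 0.0
```

{"name": "jog_arm", "arguments": {"rows": [{"fingers":0,"x":0,"y":0,"z":0.6,"ax":0,"ay":0,"az":0},{"fingers":0,"x":0,"y":0,"z":0.4,"ax":0,"ay":0,"az":0},{"fingers":0,"x":0,"y":0,"z":0.4,"ax":0,"ay":0,"az":0},{"fingers":0,"x":0,"y":0,"z":0.3,"ax":0,"ay":0,"az":0},{"fingers":0,"x":0,"y":0,"z":0,"ax":0,"ay":0,"az":0},{"fingers":0,"x":0,"y":0,"z":0,"ax":0,"ay":0,"az":0},{"fingers":0,"x":0,"y":0,"z":0,"ax":0,"ay":0,"az":0},{"fingers":0,"x":0,"y":0,"z":0,"ax":0,"ay":0,"az":0}]}}

```text
t: 6.65
eef_pos: [0.5395, -0.2752, 0.0535]
tool_rot: [0.0, 0.195, 0.981, 0.0]
contact_force: [0.2, -0.1, -0.4]
gripper_width: -0.004
grasp_force: 0.0
```

{"name": "jog_arm", "arguments": {"rows": [{"fingers":0,"x":0,"y":0,"z":0.6,"ax":0,"ay":0,"az":0},{"fingers":0,"x":0,"y":0,"z":0.4,"ax":0,"ay":0,"az":0},{"fingers":0,"x":0,"y":0,"z":0.4,"ax":0,"ay":0,"az":0},{"fingers":0,"x":0,"y":0,"z":0.3,"ax":0,"ay":0,"az":0},{"fingers":0,"x":0,"y":0,"z":0,"ax":0,"ay":0,"az":0},{"fingers":0,"x":0,"y":0,"z":0,"ax":0,"ay":0,"az":0},{"fingers":0,"x":0,"y":0,"z":0,"ax":0,"ay":0,"az":0},{"fingers":0,"x":0,"y":0,"z":0,"ax":0,"ay":0,"az":0}]}}

```text
t: 7.45
eef_pos: [0.5395, -0.2752, 0.0518]
tool_rot: [-0.0, 0.195, 0.981, 0.0]
contact_force: [1.0, 1.3, 0.2]
gripper_width: 0.004
grasp_force: 0.0
```

{"name": "jog_arm", "arguments": {"rows": [{"fingers":0,"x":0,"y":0,"z":0.6,"ax":0,"ay":0,"az":0},{"fingers":0,"x":0,"y":0,"z":0.4,"ax":0,"ay":0,"az":0},{"fingers":0,"x":0,"y":0,"z":0.4,"ax":0,"ay":0,"az":0},{"fingers":0,"x":0,"y":0,"z":0.3,"ax":0,"ay":0,"az":0},{"fingers":0,"x":0,"y":0,"z":0,"ax":0,"ay":0,"az":0},{"fingers":0,"x":0,"y":0,"z":0,"ax":0,"ay":0,"az":0},{"fingers":0,"x":0,"y":0,"z":0,"ax":0,"ay":0,"az":0},{"fingers":0,"x":0,"y":0,"z":0,"ax":0,"ay":0,"az":0}]}}

```text
t: 8.25
eef_pos: [0.5398, -0.2753, 0.0507]
tool_rot: [0.0, 0.195, 0.981, 0.0]
contact_force: [-1.2, 1.3, 6.8]
gripper_width: 0.005
grasp_force: 3.4
```

Contact at a ring top of about 51.5 mm; the combined stiffness is about 5 N/mm. I'll add a little pressure and drag 5°.

{"name": "jog_arm", "arguments": {"rows": [{"fingers":0,"x":0,"y":0,"z":0.4,"ax":0,"ay":0,"az":0},{"fingers":0,"x":0,"y":0,"z":0.4,"ax":0,"ay":0,"az":0},{"fingers":0,"x":2.2,"y":-0.6,"z":0,"ax":0,"ay":0,"az":0},{"fingers":0,"x":2.2,"y":-0.6,"z":0,"ax":0,"ay":0,"az":0},{"fingers":0,"x":2.2,"y":-0.6,"z":0,"ax":0,"ay":0,"az":0},{"fingers":0,"x":2.3,"y":-0.5,"z":0,"ax":0,"ay":0,"az":0},{"fingers":0,"x":0,"y":0,"z":0,"ax":0,"ay":0,"az":0},{"fingers":0,"x":0,"y":0,"z":0,"ax":0,"ay":0,"az":0}]}}

```text
t: 9.05
eef_pos: [0.5325, -0.2741, 0.0507]
tool_rot: [0.002, 0.194, 0.981, 0.0]
contact_force: [0.1, 0.5, 8.3]
gripper_width: -0.002
grasp_force: 4.3
```

{"name": "jog_arm", "arguments": {"rows": [{"fingers":0,"x":0,"y":0,"z":0.5,"ax":0,"ay":0,"az":0},{"fingers":0,"x":2.3,"y":-0.4,"z":0.1,"ax":0,"ay":0,"az":0},{"fingers":0,"x":2.3,"y":-0.4,"z":0.1,"ax":0,"ay":0,"az":0},{"fingers":0,"x":2.3,"y":-0.4,"z":0.1,"ax":0,"ay":0,"az":0},{"fingers":0,"x":2.2,"y":-0.3,"z":0,"ax":0,"ay":0,"az":0},{"fingers":0,"x":0,"y":0,"z":0,"ax":0,"ay":0,"az":0},{"fingers":0,"x":0,"y":0,"z":0,"ax":0,"ay":0,"az":0},{"fingers":0,"x":0,"y":0,"z":0,"ax":0,"ay":0,"az":0}]}}

```text
t: 9.85
eef_pos: [0.5243, -0.2722, 0.0504]
tool_rot: [0.003, 0.194, 0.981, 0.0]
contact_force: [2.1, 2.0, 11.8]
gripper_width: 0.001
grasp_force: 5.9
```

```bash
cat >> h.py <<'E'
AX=np.array([.550,-.1705])
def mark(save=None):
    c=cam('top',save);im=c['pixels'].astype(int)
    # ring strip unwrapped: bright blobs between r=95..115
    a=np.radians(np.arange(0,360,.25));r=np.arange(.092,.118,.0005)
    P=np.stack([AX[0]+r[:,None]*np.cos(a),AX[1]+r[:,None]*np.sin(a),0*a+.052*np.ones((len(r),1))],-1)
    m=w2px(c,P.reshape(-1,3)).reshape(len(r),-1,2).astype(np.float32)
    s=cv2.remap(cv2.cvtColor(c['pixels'],cv2.COLOR_RGB2GRAY),m[...,0],m[...,1],cv2.INTER_LINEAR)
    n,l,t,ce=cv2.connectedComponentsWithStats((s>85).astype(np.uint8))
    print('blobs(angle,r,area)',[(round(x[0]/4,1),round(92+x[1]/2,1),int(k[4])) for x,k in zip(ce[1:],t[1:]) if k[4]>15])
E
python3 -c "
from h import *
mark('m1.png');st()"
```

```text
blobs(angle,r,area) [(np.float64(215.9), np.float64(102.8), 1318), (np.float64(248.1), np.float64(92.0), 32), (np.float64(266.4), np.float64(92.6), 27), (np.float64(285.3), np.float64(92.4), 288), (np.float64(304.1), np.float64(92.2), 31), (np.float64(124.8), np.float64(114.7), 186), (np.float64(185.9), np.float64(114.9), 172), (np.float64(64.6), np.float64(115.6), 142), (np.float64(5.3), np.float64(116.0), 105), (np.float64(261.2), np.float64(116.6), 198), (np.float64(305.5), np.float64(116.2), 72)]
{'t': 9.9, 'eef_pos': [0.5243, -0.2722, 0.0504], 'tool_rot': [0.0027, 0.1944, 0.9809, 0.0], 'contact_force': [1.2209, 2.4827, 10.5376], 'gripper_width': -0.0026, 'grasp_force': 5.862, 'q': [0.0773, 0.5973, 0.3953, 1.9212, -0.3513, 0.6851, 1.8643]}
```

The mark moved from 223.9° to 215.9°, so the wheel follows well. I'll take longer strokes now.

{"name": "jog_arm", "arguments": {"rows": [{"fingers":0,"x":2.6,"y":-0.2,"z":0,"ax":0,"ay":0,"az":0},{"fingers":0,"x":2.6,"y":-0.1,"z":0,"ax":0,"ay":0,"az":0},{"fingers":0,"x":2.7,"y":-0.1,"z":0,"ax":0,"ay":0,"az":0},{"fingers":0,"x":2.7,"y":-0.1,"z":0,"ax":0,"ay":0,"az":0},{"fingers":0,"x":2.6,"y":0,"z":0,"ax":0,"ay":0,"az":0},{"fingers":0,"x":2.6,"y":0,"z":0,"ax":0,"ay":0,"az":0},{"fingers":0,"x":2.6,"y":0,"z":0,"ax":0,"ay":0,"az":0},{"fingers":0,"x":0,"y":0,"z":0,"ax":0,"ay":0,"az":0}]}}

```text
t: 10.7
eef_pos: [0.5073, -0.2659, 0.0506]
tool_rot: [0.003, 0.195, 0.981, -0.0]
contact_force: [2.2, 1.5, 13.4]
gripper_width: -0.002
grasp_force: 6.4
```

{"name": "jog_arm", "arguments": {"rows": [{"fingers":0,"x":2.6,"y":0.2,"z":-0.3,"ax":0,"ay":0,"az":0},{"fingers":0,"x":2.6,"y":0.3,"z":-0.2,"ax":0,"ay":0,"az":0},{"fingers":0,"x":2.6,"y":0.3,"z":-0.1,"ax":0,"ay":0,"az":0},{"fingers":0,"x":2.6,"y":0.4,"z":-0.1,"ax":0,"ay":0,"az":0},{"fingers":0,"x":2.6,"y":0.4,"z":-0.1,"ax":0,"ay":0,"az":0},{"fingers":0,"x":2.6,"y":0.5,"z":-0.1,"ax":0,"ay":0,"az":0},{"fingers":0,"x":2.6,"y":0.5,"z":0,"ax":0,"ay":0,"az":0},{"fingers":0,"x":0,"y":0,"z":0,"ax":0,"ay":0,"az":0}]}}

```text
t: 11.5
eef_pos: [0.4913, -0.2565, 0.0512]
tool_rot: [0.003, 0.194, 0.981, -0.0]
contact_force: [2.1, 1.9, 10.3]
gripper_width: -0.0
grasp_force: 5.5
```

{"name": "jog_arm", "arguments": {"rows": [{"fingers":0,"x":2.5,"y":0.7,"z":0,"ax":0,"ay":0,"az":0},{"fingers":0,"x":2.5,"y":0.7,"z":0,"ax":0,"ay":0,"az":0},{"fingers":0,"x":2.5,"y":0.8,"z":0,"ax":0,"ay":0,"az":0},{"fingers":0,"x":2.5,"y":0.8,"z":-0.1,"ax":0,"ay":0,"az":0},{"fingers":0,"x":2.5,"y":0.9,"z":-0.1,"ax":0,"ay":0,"az":0},{"fingers":0,"x":2.5,"y":0.9,"z":-0.1,"ax":0,"ay":0,"az":0},{"fingers":0,"x":2.5,"y":0.9,"z":0,"ax":0,"ay":0,"az":0},{"fingers":0,"x":0,"y":0,"z":0,"ax":0,"ay":0,"az":0}]}}

```text
t: 12.3
eef_pos: [0.4774, -0.2446, 0.0515]
tool_rot: [0.003, 0.195, 0.981, -0.0]
contact_force: [2.1, 1.8, 11.1]
gripper_width: -0.004
grasp_force: 5.5
```

```bash
python3 -c "
from h import *
mark('m2.png');st()"
```

```text
blobs(angle,r,area) [(np.float64(186.0), np.float64(102.6), 1301), (np.float64(252.2), np.float64(92.1), 50), (np.float64(279.3), np.float64(92.3), 383), (np.float64(303.9), np.float64(92.2), 28), (np.float64(235.4), np.float64(111.4), 1850), (np.float64(155.6), np.float64(114.7), 175), (np.float64(95.0), np.float64(115.1), 166), (np.float64(34.9), np.float64(115.8), 124), (np.float64(335.6), np.float64(115.9), 110), (np.float64(275.9), np.float64(116.0), 85)]
{'t': 12.35, 'eef_pos': [0.4774, -0.2446, 0.0514], 'tool_rot': [0.003, 0.1945, 0.9809, -0.0002], 'contact_force': [1.7381, 0.9858, 10.8323], 'gripper_width': -0.0001, 'grasp_force': 5.5489, 'q': [0.0451, 0.5276, 0.3986, 2.0504, -0.3442, 0.6205, 1.8559]}
```

{"name": "jog_arm", "arguments": {"rows": [{"fingers":0,"x":2.4,"y":1.1,"z":0,"ax":0,"ay":0,"az":0},{"fingers":0,"x":2.4,"y":1.1,"z":-0.1,"ax":0,"ay":0,"az":0},{"fingers":0,"x":2.3,"y":1.2,"z":0,"ax":0,"ay":0,"az":0},{"fingers":0,"x":2.3,"y":1.2,"z":-0.1,"ax":0,"ay":0,"az":0},{"fingers":0,"x":2.3,"y":1.3,"z":0,"ax":0,"ay":0,"az":0},{"fingers":0,"x":2.3,"y":1.4,"z":-0.1,"ax":0,"ay":0,"az":0},{"fingers":0,"x":2.2,"y":1.4,"z":0,"ax":0,"ay":0,"az":0},{"fingers":0,"x":0,"y":0,"z":0,"ax":0,"ay":0,"az":0}]}}

```text
t: 13.15
eef_pos: [0.4658, -0.2306, 0.0517]
tool_rot: [0.003, 0.195, 0.981, -0.0]
contact_force: [2.0, 1.3, 10.3]
gripper_width: 0.001
grasp_force: 5.5
```

{"name": "jog_arm", "arguments": {"rows": [{"fingers":0,"x":2.1,"y":1.5,"z":0,"ax":0,"ay":0,"az":0},{"fingers":0,"x":2.1,"y":1.5,"z":0,"ax":0,"ay":0,"az":0},{"fingers":0,"x":2.1,"y":1.6,"z":0,"ax":0,"ay":0,"az":0},{"fingers":0,"x":0,"y":0,"z":0,"ax":0,"ay":0,"az":0},{"fingers":0,"x":0,"y":0,"z":0,"ax":0,"ay":0,"az":0},{"fingers":0,"x":0,"y":0,"z":0,"ax":0,"ay":0,"az":0},{"fingers":0,"x":0,"y":0,"z":0,"ax":0,"ay":0,"az":0},{"fingers":0,"x":0,"y":0,"z":0,"ax":0,"ay":0,"az":0}]}}

```text
t: 13.95
eef_pos: [0.4617, -0.2241, 0.0517]
tool_rot: [0.003, 0.195, 0.981, -0.0]
contact_force: [2.4, 0.0, 11.8]
gripper_width: 0.001
grasp_force: 5.9
```

```bash
python3 -c "
from h import *
mark('m3.png');st()"
```

```text
blobs(angle,r,area) [(np.float64(172.2), np.float64(102.4), 1299), (np.float64(275.9), np.float64(92.3), 439), (np.float64(304.2), np.float64(92.1), 28), (np.float64(219.3), np.float64(105.7), 1863), (np.float64(81.1), np.float64(115.5), 146), (np.float64(141.8), np.float64(115.1), 155), (np.float64(21.3), np.float64(115.7), 117), (np.float64(262.0), np.float64(116.1), 81), (np.float64(321.9), np.float64(116.0), 73), (np.float64(201.3), np.float64(116.8), 17)]
{'t': 14.0, 'eef_pos': [0.4617, -0.2241, 0.0517], 'tool_rot': [0.0031, 0.1947, 0.9809, -0.0003], 'contact_force': [1.2565, -0.4502, 12.0703], 'gripper_width': 0.0007, 'grasp_force': 5.8994, 'q': [0.0107, 0.4984, 0.4012, 2.1042, -0.341, 0.5938, 1.8312]}
```

{"name": "jog_arm", "arguments": {"rows": [{"fingers":0,"x":2.1,"y":1.6,"z":-0.1,"ax":0,"ay":0,"az":0},{"fingers":0,"x":2.1,"y":1.6,"z":0,"ax":0,"ay":0,"az":0},{"fingers":0,"x":2.0,"y":1.7,"z":-0.1,"ax":0,"ay":0,"az":0},{"fingers":0,"x":2.0,"y":1.7,"z":0,"ax":0,"ay":0,"az":0},{"fingers":0,"x":1.9,"y":1.8,"z":-0.1,"ax":0,"ay":0,"az":0},{"fingers":0,"x":1.9,"y":1.8,"z":0,"ax":0,"ay":0,"az":0},{"fingers":0,"x":1.9,"y":1.9,"z":0,"ax":0,"ay":0,"az":0},{"fingers":0,"x":0,"y":0,"z":0,"ax":0,"ay":0,"az":0}]}}

```text
t: 14.8
eef_pos: [0.4537, -0.2075, 0.052]
tool_rot: [0.003, 0.195, 0.981, -0.0]
contact_force: [3.6, -0.1, 11.3]
gripper_width: -0.001
grasp_force: 5.5
```

{"name": "jog_arm", "arguments": {"rows": [{"fingers":0,"x":1.8,"y":1.9,"z":0,"ax":0,"ay":0,"az":0},{"fingers":0,"x":1.8,"y":1.9,"z":0,"ax":0,"ay":0,"az":0},{"fingers":0,"x":1.7,"y":2.0,"z":0,"ax":0,"ay":0,"az":0},{"fingers":0,"x":0.8,"y":1.0,"z":0,"ax":0,"ay":0,"az":0},{"fingers":0,"x":0,"y":0,"z":0,"ax":0,"ay":0,"az":0},{"fingers":0,"x":0,"y":0,"z":0,"ax":0,"ay":0,"az":0},{"fingers":0,"x":0,"y":0,"z":0,"ax":0,"ay":0,"az":0},{"fingers":0,"x":0,"y":0,"z":0,"ax":0,"ay":0,"az":0}]}}

```text
t: 15.6
eef_pos: [0.4509, -0.1991, 0.052]
tool_rot: [0.004, 0.195, 0.981, -0.0]
contact_force: [3.5, 0.5, 11.9]
gripper_width: 0.0
grasp_force: 5.6
```

```bash
python3 -c "
from h import *
mark('m4.png');st()"
```

```text
blobs(angle,r,area) [(np.float64(157.5), np.float64(102.4), 1323), (np.float64(178.6), np.float64(94.5), 127), (np.float64(199.0), np.float64(102.9), 1331), (np.float64(276.5), np.float64(92.3), 429), (np.float64(304.2), np.float64(92.2), 32), (np.float64(229.4), np.float64(113.1), 1261), (np.float64(66.6), np.float64(115.4), 137), (np.float64(127.2), np.float64(115.1), 172), (np.float64(7.3), np.float64(115.7), 125), (np.float64(247.5), np.float64(115.8), 100), (np.float64(307.3), np.float64(116.0), 77)]
{'t': 15.65, 'eef_pos': [0.4509, -0.1991, 0.052], 'tool_rot': [0.0035, 0.1947, 0.9809, -0.0003], 'contact_force': [3.2507, -1.3242, 10.7809], 'gripper_width': -0.0022, 'grasp_force': 5.6397, 'q': [-0.0372, 0.4726, 0.404, 2.1511, -0.3384, 0.5701, 1.7921]}
```

{"name": "jog_arm", "arguments": {"rows": [{"fingers":0,"x":1.0,"y":1.2,"z":0,"ax":0,"ay":0,"az":0},{"fingers":0,"x":0.9,"y":1.3,"z":0,"ax":0,"ay":0,"az":0},{"fingers":0,"x":0,"y":0,"z":0,"ax":0,"ay":0,"az":0},{"fingers":0,"x":0,"y":0,"z":0,"ax":0,"ay":0,"az":0},{"fingers":0,"x":0,"y":0,"z":-3,"ax":0,"ay":0,"az":0},{"fingers":0,"x":0,"y":0,"z":-20,"ax":0,"ay":0,"az":0},{"fingers":0,"x":0,"y":0,"z":-40,"ax":0,"ay":0,"az":0},{"fingers":0,"x":0,"y":0,"z":-40,"ax":0,"ay":0,"az":0}]}}

```text
t: 16.45
eef_pos: [0.4456, -0.1948, 0.1538]
tool_rot: [-0.001, 0.195, 0.981, -0.0]
contact_force: [0.7, -0.3, 0.6]
gripper_width: 0.004
grasp_force: 0.0
```

```bash
python3 - <<'E'
from h import *
mark('m5.png');st()
c=cam('top');a=ortho(c,AX,.0875,.065*2,2);b=cam('side','s5.png')['pixels'][:,:,::-1]
o=np.zeros((520,800,3),np.uint8);o[:,:520]=cv2.convertScaleAbs(a,alpha=1.5,beta=-40);o[:420,520:]=cv2.resize(b[140:245,290:360],(280,420),interpolation=cv2.INTER_CUBIC)
cv2.imwrite('pics/v5.png',o)
E
```

```text
blobs(angle,r,area) [(np.float64(155.9), np.float64(102.3), 1313), (np.float64(186.6), np.float64(100.9), 1665), (np.float64(250.5), np.float64(92.1), 56), (np.float64(279.6), np.float64(92.3), 372), (np.float64(304.1), np.float64(92.1), 26), (np.float64(212.5), np.float64(114.1), 509), (np.float64(125.6), np.float64(114.8), 177), (np.float64(65.0), np.float64(115.4), 133), (np.float64(220.4), np.float64(113.2), 37), (np.float64(5.4), np.float64(115.9), 108), (np.float64(246.1), np.float64(115.8), 126), (np.float64(305.8), np.float64(116.3), 67)]
{'t': 16.5, 'eef_pos': [0.449, -0.1966, 0.1597], 'tool_rot': [0.0035, 0.1955, 0.9807, -0.0], 'contact_force': [1.6159, -1.8454, 3.6815], 'gripper_width': -0.0014, 'grasp_force': 0.0, 'q': [-0.1535, 0.2827, 0.5214, 2.0919, -0.1952, 0.8056, 1.6631]}
```

View pics/v5.png

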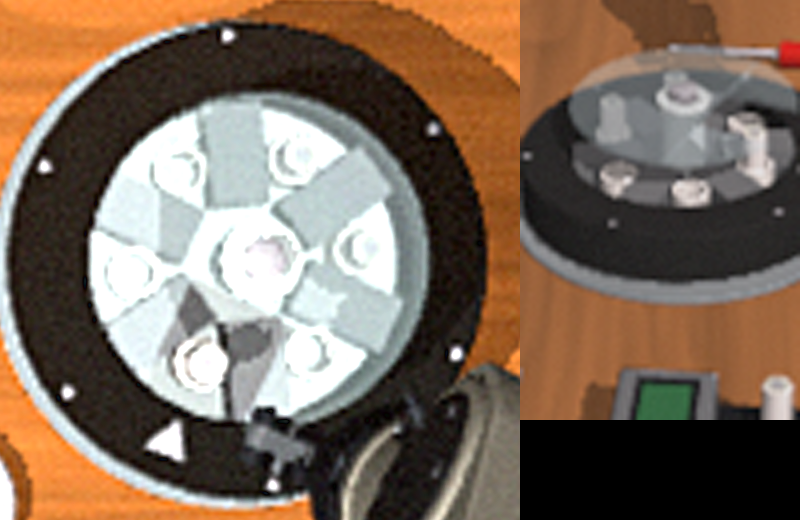

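The view shows the triangle centred on the window at 155.9°, with the marked cell's top near ortho (205,360). I'll take a close crop of the cell and the nest from both cameras.

```bash
python3 - <<'E'
from h import *
o=np.zeros((600,800,3),np.uint8)
P={'cell':[.4971,-.1468,.079],'nest':[.4994,.242,.036]}
for i,n in enumerate(('top','side')):
    c=cam(n,n+'6.png')
    for j,k in enumerate(P):
        u,v=np.round(w2px(c,[P[k]])[0]).astype(int); print(n,k,u,v,'origin',u-20,v-15)
        im=cv2.resize(c['pixels'][v-15:v+15,u-20:u+20,::-1],(400,300),interpolation=cv2.INTER_CUBIC)
        o[i*300:i*300+300,j*400:j*400+400]=im
cv2.imwrite('pics/v6.png',o)
E
```

```text
top cell 370 236 origin 350 221
top nest 218 236 origin 198 221
side cell 347 172 origin 327 157
side nest 350 274 origin 330 259
```

View pics/v6.png

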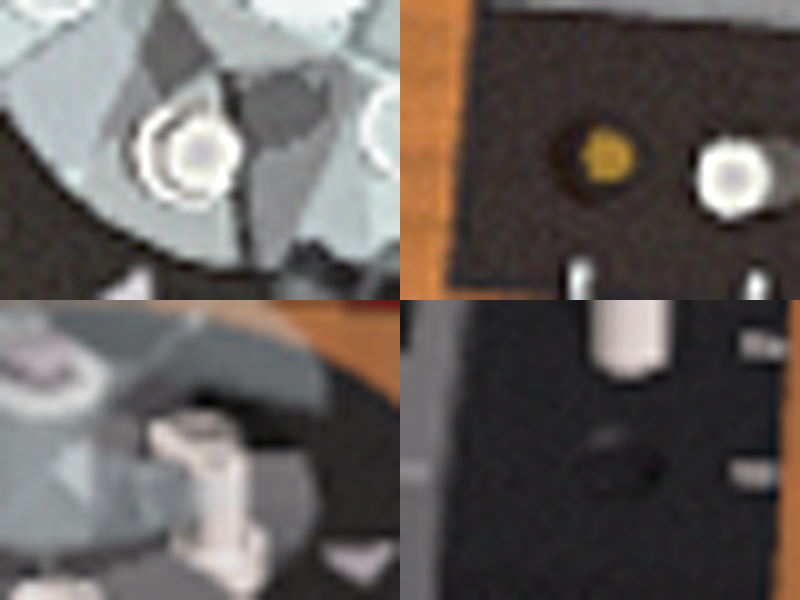

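The crops put the cell top at top px (369.7,235.8). The nest mouth is at top px (217.1,236.8) and side px (351.8,274.6), and cell_d's top is at top px (230.8,238.4).

```bash
python3 - <<'E'
from h import *
c=cam('top');s=cam('side')
print('cell top',px2w(c,[(369.7,235.8)],[.079]))
print('cell side',px2w(s,[(348.3,170.2)],[.079]))
print('nest',px2w(c,[(217.1,236.7)],[.036]),px2w(s,[(351.8,274.5)],[.036]))
print('d',px2w(c,[(230.8,238.4)],[.081]),'e',px2w(c,[(197+158/3-.3,190+152/3-.3)],[.081]))
print('axis nut',px2w(c,[(320+312/5-.4,160+275/5-.4)],[.103]))
st()
E
```

```text
cell top [[ 0.498191  -0.1452923  0.079    ]]
cell side [[ 0.49403184 -0.15768498  0.079     ]]
nest [[0.4985241  0.24442876 0.036     ]] [[0.49513312 0.24441768 0.036     ]]
d [[0.49509664 0.20049969 0.081     ]] e [[0.48979167 0.15443349 0.081     ]]
axis nut [[ 0.55026216 -0.17302496  0.103     ]]
{'t': 16.8, 'eef_pos': [0.4456, -0.1945, 0.1521], 'tool_rot': [-0.0013, 0.1946, 0.9809, 0.0], 'contact_force': [0.396, 0.2523, 0.6078], 'gripper_width': 0.0032, 'grasp_force': 0.0, 'q': [-0.1502, 0.2936, 0.516, 2.1003, -0.2005, 0.7969, 1.6677]}
```

{"name": "jog_arm", "arguments": {"rows": [{"fingers":32,"x":-14.8,"y":32.4,"z":0,"ax":0,"ay":0,"az":0},{"fingers":32,"x":-14.8,"y":32.4,"z":0,"ax":0,"ay":0,"az":0},{"fingers":32,"x":0,"y":0,"z":0,"ax":0,"ay":0,"az":8.5},{"fingers":32,"x":0,"y":0,"z":0,"ax":0,"ay":0,"az":8.5},{"fingers":32,"x":0,"y":0,"z":0,"ax":0,"ay":0,"az":8.5},{"fingers":32,"x":0,"y":0,"z":0,"ax":0,"ay":0,"az":8.5},{"fingers":32,"x":0,"y":0,"z":0,"ax":0,"ay":0,"az":8.5},{"fingers":32,"x":0,"y":0,"z":0,"ax":0,"ay":0,"az":8.5}]}}

```text
t: 17.6
eef_pos: [0.4977, -0.1463, 0.1519]
tool_rot: [-0.001, 0.6, 0.8, -0.001]
contact_force: [0.5, -0.4, 0.1]
gripper_width: 0.37
grasp_force: 0.0
```

{"name": "jog_arm", "arguments": {"rows": [{"fingers":32,"x":0,"y":0,"z":0,"ax":0,"ay":0,"az":8.2},{"fingers":32,"x":0,"y":0,"z":0,"ax":0,"ay":0,"az":8.2},{"fingers":32,"x":0,"y":0,"z":0,"ax":0,"ay":0,"az":8.2},{"fingers":32,"x":0,"y":0,"z":0,"ax":0,"ay":0,"az":8.1},{"fingers":32,"x":0,"y":0,"z":0,"ax":0,"ay":0,"az":8.0},{"fingers":32,"x":0,"y":0,"z":0,"ax":0,"ay":0,"az":0},{"fingers":32,"x":0,"y":0,"z":0,"ax":0,"ay":0,"az":0},{"fingers":32,"x":0,"y":0,"z":0,"ax":0,"ay":0,"az":0}]}}

```text
t: 18.4
eef_pos: [0.4984, -0.1464, 0.1529]
tool_rot: [-0.0, 0.839, 0.545, -0.0]
contact_force: [-0.4, 0.2, 0.6]
gripper_width: 0.378
grasp_force: 0.0
```

```bash
cat >> h.py <<'E'
from scipy.spatial.transform import Rotation as R
def to(p):
    o=bot.get_obs();q=np.array(o['tool_rot']);M=R.from_quat(np.r_[q[1:],q[0]]).as_matrix()
    print('shift mm',np.round(M.T@(np.array(p)-o['eef_pos'])*1000,1),'yaw ty',np.degrees(np.arctan2(M[1,1],M[0,1])).round(1),'tool z',M[:,2].round(4))
E
python3 - <<'E'
from h import *
st();to([.4977,-.146,.06]);mark()
E
```

```text
{'t': 18.4, 'eef_pos': [0.4984, -0.1464, 0.1529], 'tool_rot': [-0.0002, 0.8387, 0.5447, -0.0004], 'contact_force': [-0.3588, 0.2474, 0.6317], 'gripper_width': 0.3778, 'grasp_force': 0.0, 'q': [-0.5277, 0.4422, 0.8898, 2.0421, -0.4523, 0.8633, 0.1996]}
shift mm [ 0.1 -0.7 92.9] yaw ty -24.0 tool z [-9.e-04 -1.e-04 -1.e+00]
blobs(angle,r,area) [(np.float64(153.8), np.float64(101.8), 710), (np.float64(212.2), np.float64(104.7), 20087), (np.float64(285.8), np.float64(92.4), 255), (np.float64(304.1), np.float64(92.1), 29), (np.float64(159.6), np.float64(110.3), 29), (np.float64(125.6), np.float64(114.8), 180), (np.float64(64.9), np.float64(115.5), 134), (np.float64(5.4), np.float64(115.8), 113), (np.float64(305.7), np.float64(116.2), 67)]
```

{"name": "jog_arm", "arguments": {"rows": [{"fingers":28,"x":0,"y":-0.7,"z":20,"ax":0,"ay":0,"az":0},{"fingers":28,"x":0,"y":0,"z":20,"ax":0,"ay":0,"az":0},{"fingers":28,"x":0,"y":0,"z":20,"ax":0,"ay":0,"az":0},{"fingers":28,"x":0,"y":0,"z":5,"ax":0,"ay":0,"az":0},{"fingers":28,"x":0,"y":0,"z":4,"ax":0,"ay":0,"az":0},{"fingers":28,"x":0,"y":0,"z":4,"ax":0,"ay":0,"az":0},{"fingers":28,"x":0,"y":0,"z":3,"ax":0,"ay":0,"az":0},{"fingers":28,"x":0,"y":0,"z":2,"ax":0,"ay":0,"az":0}]}}

```text
t: 19.25
eef_pos: [0.4984, -0.1461, 0.0755]
tool_rot: [0.0, 0.839, 0.544, 0.0]
contact_force: [0.2, -1.1, 0.5]
gripper_width: 0.327
grasp_force: 0.0
```

```bash
python3 - <<'E'
from h import *
to([.4977,-.146,.06])
s=cam('side','s7.png')['pixels'];c=cam('top','t7.png')['pixels']
o=np.hstack([cv2.resize(s[130:190,310:390],(400,300),interpolation=cv2.INTER_CUBIC),cv2.resize(c[200:260,330:410],(400,300),interpolation=cv2.INTER_CUBIC)])
cv2.imwrite('pics/v7.png',o[:,:,::-1])
E
```

```text
shift mm [-0.2 -0.7 15.5] yaw ty -24.1 tool z [ 8.e-04  1.e-04 -1.e+00]
```

View pics/v7.png

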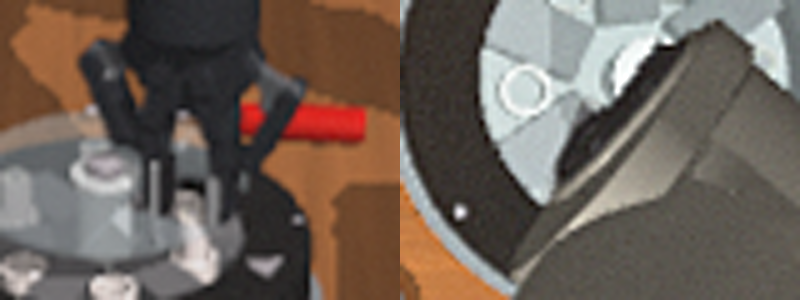

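The side view shows the fingers straddling the cell, with the pads at crop x 155 and 213 and the cell at about 190. I'll descend and grip.

{"name": "jog_arm", "arguments": {"rows": [{"fingers":28,"x":0,"y":-1,"z":3,"ax":0,"ay":0,"az":0},{"fingers":28,"x":0,"y":-1,"z":3,"ax":0,"ay":0,"az":0},{"fingers":28,"x":0,"y":0,"z":3,"ax":0,"ay":0,"az":0},{"fingers":28,"x":0,"y":0,"z":3,"ax":0,"ay":0,"az":0},{"fingers":28,"x":0,"y":0,"z":3,"ax":0,"ay":0,"az":0},{"fingers":28,"x":0,"y":0,"z":1,"ax":0,"ay":0,"az":0},{"fingers":28,"x":0,"y":0,"z":0,"ax":0,"ay":0,"az":0},{"fingers":28,"x":0,"y":0,"z":0,"ax":0,"ay":0,"az":0}]}}

```text
t: 20.15
eef_pos: [0.4963, -0.1453, 0.0593]
tool_rot: [0.0, 0.839, 0.544, 0.0]
contact_force: [0.7, 0.1, -0.1]
gripper_width: 0.33
grasp_force: 0.0
```

{"name": "jog_arm", "arguments": {"rows": [{"fingers":14,"x":0,"y":0,"z":0,"ax":0,"ay":0,"az":0},{"fingers":14,"x":0,"y":0,"z":0,"ax":0,"ay":0,"az":0},{"fingers":14,"x":0,"y":0,"z":0,"ax":0,"ay":0,"az":0},{"fingers":14,"x":0,"y":0,"z":0,"ax":0,"ay":0,"az":0},{"fingers":14,"x":0,"y":0,"z":0,"ax":0,"ay":0,"az":0},{"fingers":14,"x":0,"y":0,"z":0,"ax":0,"ay":0,"az":0},{"fingers":14,"x":0,"y":0,"z":0,"ax":0,"ay":0,"az":0},{"fingers":14,"x":0,"y":0,"z":0,"ax":0,"ay":0,"az":0}], "force": 30}}

```text
t: 20.95
eef_pos: [0.4963, -0.1453, 0.0593]
tool_rot: [0.0, 0.839, 0.544, 0.0]
contact_force: [0.7, -0.7, 1.5]
gripper_width: 0.207
grasp_force: 29.3
```

{"name": "jog_arm", "arguments": {"rows": [{"fingers":14,"x":0,"y":0,"z":-4,"ax":0,"ay":0,"az":0},{"fingers":14,"x":0,"y":0,"z":-8,"ax":0,"ay":0,"az":0},{"fingers":14,"x":0,"y":0,"z":-14,"ax":0,"ay":0,"az":0},{"fingers":14,"x":0,"y":0,"z":-18,"ax":0,"ay":0,"az":0},{"fingers":14,"x":0,"y":0,"z":-20,"ax":0,"ay":0,"az":0},{"fingers":14,"x":0,"y":0,"z":-20,"ax":0,"ay":0,"az":0},{"fingers":14,"x":0,"y":0,"z":-20,"ax":0,"ay":0,"az":0},{"fingers":14,"x":0,"y":0,"z":-8,"ax":0,"ay":0,"az":0}]}}

```text
t: 21.75
eef_pos: [0.4971, -0.1457, 0.1737]
tool_rot: [0.001, 0.839, 0.543, 0.001]
contact_force: [0.7, 0.4, 0.3]
gripper_width: 0.203
grasp_force: 29.3
```

```bash
python3 - <<'E'
from h import *
st();mark('t8.png');to([.498,.2445,.171])
E
```

```text
{'t': 21.75, 'eef_pos': [0.4971, -0.1457, 0.1737], 'tool_rot': [0.0008, 0.8395, 0.5434, 0.0013], 'contact_force': [0.7202, 0.4205, 0.321], 'gripper_width': 0.203, 'grasp_force': 29.3487, 'q': [-0.5626, 0.408, 0.926, 2.0311, -0.4191, 0.8977, 0.1698]}
blobs(angle,r,area) [(np.float64(155.7), np.float64(101.9), 1218), (np.float64(169.2), np.float64(93.3), 58), (np.float64(215.5), np.float64(104.8), 18725), (np.float64(286.0), np.float64(92.3), 249), (np.float64(304.1), np.float64(92.1), 27), (np.float64(166.1), np.float64(98.9), 98), (np.float64(163.0), np.float64(106.5), 49), (np.float64(125.6), np.float64(114.8), 180), (np.float64(162.2), np.float64(112.0), 16), (np.float64(64.9), np.float64(115.5), 129), (np.float64(259.3), np.float64(114.8), 19), (np.float64(5.3), np.float64(116.0), 100), (np.float64(305.8), np.float64(116.2), 70)]
shift mm [ 356.2 -159.2    3. ] yaw ty -24.2 tool z [ 3.7e-03  2.0e-04 -1.0e+00]
```

{"name": "jog_arm", "arguments": {"rows": [{"fingers":14,"x":25,"y":-11,"z":0,"ax":0,"ay":0,"az":0},{"fingers":14,"x":42,"y":-19,"z":0,"ax":0,"ay":0,"az":0},{"fingers":14,"x":42,"y":-19,"z":0,"ax":0,"ay":0,"az":0},{"fingers":14,"x":42,"y":-19,"z":0,"ax":0,"ay":0,"az":0},{"fingers":14,"x":42,"y":-19,"z":0,"ax":0,"ay":0,"az":0},{"fingers":14,"x":42,"y":-19,"z":0,"ax":0,"ay":0,"az":0},{"fingers":14,"x":42,"y":-19,"z":0,"ax":0,"ay":0,"az":0},{"fingers":14,"x":42,"y":-19,"z":0,"ax":0,"ay":0,"az":0}]}}

```text
t: 22.6
eef_pos: [0.4946, 0.2066, 0.1709]
tool_rot: [-0.0, 0.839, 0.544, -0.0]
contact_force: [1.3, -1.6, -0.8]
gripper_width: 0.201
grasp_force: 29.4
```

```bash
python3 - <<'E'
from h import *
st();to([.497,.2445,.090])
E
```

```text
{'t': 22.6, 'eef_pos': [0.4946, 0.2066, 0.1709], 'tool_rot': [-0.0001, 0.8393, 0.5436, -0.0003], 'contact_force': [1.3076, -1.6153, -0.8049], 'gripper_width': 0.2006, 'grasp_force': 29.371, 'q': [-1.2129, 0.4486, 0.9118, 1.9905, -0.4473, 0.9158, -0.4889]}
shift mm [ 35.6 -13.2  80.9] yaw ty -24.1 tool z [-7.e-04 -2.e-04 -1.e+00]
```

{"name": "jog_arm", "arguments": {"rows": [{"fingers":14,"x":17,"y":-7,"z":0,"ax":0,"ay":0,"az":0},{"fingers":14,"x":18.6,"y":-6.2,"z":10,"ax":0,"ay":0,"az":0},{"fingers":14,"x":0,"y":0,"z":25,"ax":0,"ay":0,"az":0},{"fingers":14,"x":0,"y":0,"z":25,"ax":0,"ay":0,"az":0},{"fingers":14,"x":0,"y":0,"z":15,"ax":0,"ay":0,"az":0},{"fingers":14,"x":0,"y":0,"z":5,"ax":0,"ay":0,"az":0},{"fingers":14,"x":0,"y":0,"z":0,"ax":0,"ay":0,"az":0},{"fingers":14,"x":0,"y":0,"z":0,"ax":0,"ay":0,"az":0}]}}

```text
t: 23.4
eef_pos: [0.4986, 0.2425, 0.0921]
tool_rot: [0.0, 0.84, 0.543, 0.001]
contact_force: [-0.2, -0.2, -0.4]
gripper_width: 0.204
grasp_force: 29.4
```

```bash
python3 - <<'E'
from h import *
to([.497,.2445,.09]);st()
s=cam('side','s9.png')['pixels'];c=cam('top','t9.png')['pixels']
o=np.hstack([cv2.resize(s[240:300,325:385],(480,480),interpolation=cv2.INTER_CUBIC),cv2.resize(c[205:265,195:235],(320,480),interpolation=cv2.INTER_CUBIC)])
cv2.imwrite('pics/v9.png',o[:,:,::-1])
E
```

```text
shift mm [ 1.2 -2.3  2.1] yaw ty -24.2 tool z [ 1.1e-03  6.0e-04 -1.0e+00]
{'t': 23.4, 'eef_pos': [0.4986, 0.2425, 0.0921], 'tool_rot': [0.0001, 0.8395, 0.5433, 0.0006], 'contact_force': [-0.2058, -0.1597, -0.3955], 'gripper_width': 0.2038, 'grasp_force': 29.3768, 'q': [-1.1532, 0.5852, 0.7881, 2.0022, -0.5834, 0.7909, -0.4437]}
```

View pics/v9.png

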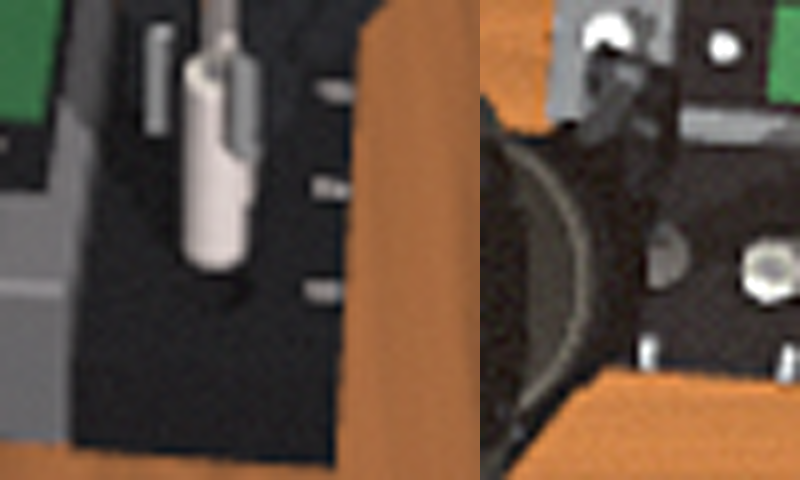

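The side view shows the held cell upright, with its bottom centre at about (351.3,271.1), just above the dark nest. I'll compare it with the nest in the same camera.

```bash
python3 - <<'E'
from h import *
s=cam('side')
print(px2w(s,[(351.3,271.1)],[.0468]),px2w(s,[(351.8,274.5)],[.036]))
# cell left/right edges by intensity profile at rows
g=cv2.cvtColor(s['pixels'],cv2.COLOR_RGB2GRAY)
for r in(262,266,268,270,271,272,273,274): print(r,g[r,344:362])
a=cv2.cvtColor(cv2.imread('pics/side6.png'),cv2.COLOR_BGR2GRAY)
for r in range(270,281): print(r,a[r,342:362])
E
```

```text
[[0.49648614 0.24484437 0.0468    ]] [[0.49513312 0.24441768 0.036     ]]
262 [ 28  24  24  46 116 156 180 196 207 210 206 189 126  48  28  35  33  34]
266 [ 26  22  22  45 118 158 184 198 208 207 205 136  54  32  33  33  34  39]
268 [ 26  26  20  45 122 160 185 199 209 208 201 138  54  31  33  33  34  35]
270 [ 32  26  22  45 126 163 185 200 206 209 201 131  47  32  32  36  32  35]
271 [ 33  33  25  31 114 164 188 200 208 211 188 112  31  32  32  32  32  34]
272 [ 34  35  31  19  68 120 165 205 203 179 132  68  31  31  34  34  35  33]
273 [ 32  34  31  34  28  49  96 145 139 102  56  29  33  35  36  35  32  33]
274 [34 34 36 34 33 33 25 22 21 22 22 23 30 34 34 33 34 34]
270 [33 34 35 35 36 31 34 36 35 33 32 35 31 34 32 34 33 36 35 34]
271 [32 35 36 35 35 36 31 39 43 44 40 33 35 33 33 34 36 38 32 33]
272 [37 32 34 32 35 33 38 52 65 57 45 38 35 33 34 33 36 36 34 30]
273 [34 34 36 34 31 36 40 52 54 46 36 32 31 33 33 35 36 31 34 34]
274 [35 32 32 35 35 38 34 32 28 30 31 26 29 23 31 35 35 34 36 34]
275 [35 35 32 30 37 30 30 31 32 32 30 29 25 23 22 35 33 36 35 33]
276 [35 34 33 37 35 31 33 33 32 31 33 28 20 14 29 33 36 35 34 32]
277 [33 34 33 35 34 36 31 33 38 30 29 30 25 23 33 35 34 33 34 32]
278 [33 36 33 34 31 35 31 29 25 29 30 25 27 32 34 35 36 30 33 36]
279 [37 34 34 34 36 34 35 32 33 34 32 32 33 35 31 35 36 37 33 34]
280 [35 33 38 33 31 39 35 34 36 33 34 33 34 34 36 30 34 35 33 31]
```

{"name": "jog_arm", "arguments": {"rows": [{"fingers":14,"x":0.5,"y":-0.9,"z":3,"ax":0,"ay":0,"az":0},{"fingers":14,"x":0,"y":0,"z":3,"ax":0,"ay":0,"az":0},{"fingers":14,"x":0,"y":0,"z":2,"ax":0,"ay":0,"az":0},{"fingers":14,"x":0,"y":0,"z":2,"ax":0,"ay":0,"az":0},{"fingers":14,"x":0,"y":0,"z":1,"ax":0,"ay":0,"az":0},{"fingers":14,"x":0,"y":0,"z":1,"ax":0,"ay":0,"az":0},{"fingers":14,"x":0,"y":0,"z":0.5,"ax":0,"ay":0,"az":0},{"fingers":14,"x":0,"y":0,"z":0,"ax":0,"ay":0,"az":0}]}}

```text
t: 24.35
eef_pos: [0.4982, 0.2445, 0.0804]
tool_rot: [-0.001, 0.839, 0.544, 0.001]
contact_force: [-3.0, 0.6, 16.1]
gripper_width: 0.2
grasp_force: 31.1
```

```bash
python3 -c "
from h import *
st();to([.498,.2433,.08])
for i in range(3):
  cam('side');o=bot.get_obs();print(o['contact_force'],o['torque'])"
```

```text
{'t': 24.35, 'eef_pos': [0.4982, 0.2445, 0.0804], 'tool_rot': [-0.0009, 0.8394, 0.5436, 0.0012], 'contact_force': [-3.0379, 0.6077, 16.1404], 'gripper_width': 0.2001, 'grasp_force': 31.1364, 'q': [-1.1407, 0.6012, 0.7688, 2.0071, -0.6033, 0.7703, -0.4305]}
shift mm [-1.2  0.3  0.4] yaw ty -24.1 tool z [ 0.001   0.0027 -1.    ]
[-4.61183176  0.9290783  15.73542307] [0.06875361 1.00880214 0.03112157]
[-3.57648733  1.18894038 15.58523253] [0.12281202 0.97252716 0.05847729]
[-2.97434087  1.29548008 15.53543131] [ 0.08973188  0.94300388 -0.04169632]
```

Contact of 16 N at the mouth, with the rim pushing toward -x. I'll ease off, shift -x 1.5 mm and try again.

{"name": "jog_arm", "arguments": {"rows": [{"fingers":14,"x":0,"y":0,"z":-0.8,"ax":0,"ay":0,"az":0},{"fingers":14,"x":-0.3,"y":-0.7,"z":0,"ax":0,"ay":0,"az":0},{"fingers":14,"x":-0.3,"y":-0.7,"z":0,"ax":0,"ay":0,"az":0},{"fingers":14,"x":0,"y":0,"z":0.5,"ax":0,"ay":0,"az":0},{"fingers":14,"x":0,"y":0,"z":0.5,"ax":0,"ay":0,"az":0},{"fingers":14,"x":0,"y":0,"z":0.5,"ax":0,"ay":0,"az":0},{"fingers":14,"x":0,"y":0,"z":0,"ax":0,"ay":0,"az":0},{"fingers":14,"x":0,"y":0,"z":0,"ax":0,"ay":0,"az":0}]}}

```text
t: 25.3
eef_pos: [0.4979, 0.2446, 0.0803]
tool_rot: [-0.0, 0.839, 0.543, 0.002]
contact_force: [-2.2, 0.1, 18.8]
gripper_width: 0.198
grasp_force: 31.3
```

{"name": "jog_arm", "arguments": {"rows": [{"fingers":14,"x":0,"y":0,"z":-2,"ax":0,"ay":0,"az":0},{"fingers":14,"x":0,"y":0,"z":-2,"ax":0,"ay":0,"az":0},{"fingers":14,"x":0,"y":0,"z":0,"ax":0,"ay":0,"az":0},{"fingers":14,"x":0,"y":0,"z":0,"ax":0,"ay":0,"az":0},{"fingers":14,"x":0,"y":0,"z":0,"ax":0,"ay":0,"az":0},{"fingers":14,"x":0,"y":0,"z":0,"ax":0,"ay":0,"az":0},{"fingers":14,"x":0,"y":0,"z":0,"ax":0,"ay":0,"az":0},{"fingers":14,"x":0,"y":0,"z":0,"ax":0,"ay":0,"az":0}]}}

```text
t: 26.1
eef_pos: [0.4957, 0.2434, 0.082]
tool_rot: [0.0, 0.839, 0.544, -0.0]
contact_force: [0.0, -0.7, -0.2]
gripper_width: 0.202
grasp_force: 29.5
```

```bash
python3 - <<'E'
from h import *
st();to([.497,.2433,.08])
s=cam('side','s10.png')
g=cv2.cvtColor(s['pixels'],cv2.COLOR_RGB2GRAY)
for r in(250,254,258,262,268,270,272,273,274,275,276,277,278): print(r,g[r,344:362])
E
```

```text
{'t': 26.1, 'eef_pos': [0.4957, 0.2434, 0.082], 'tool_rot': [0.0, 0.8394, 0.5435, -0.0001], 'contact_force': [0.0328, -0.6863, -0.2482], 'gripper_width': 0.202, 'grasp_force': 29.4864, 'q': [-1.147, 0.5969, 0.7735, 2.0111, -0.5976, 0.7724, -0.4355]}
shift mm [0.4 1.2 2. ] yaw ty -24.2 tool z [-1.e-04 -1.e-04 -1.e+00]
250 [ 71 126 126  74  30  24  54 124 142 141 133 101  83  57  44  44  40  42]
254 [ 71 127 111  54  30 129 192 206 184 146 101  99 129 140  90  37  41  42]
258 [ 68 126 110  56  31  98 139 172 194 191 123 110 135 138  89  37  42  42]
262 [ 26  25  27  25  26 102 145 176 198 157  83 110 135 139 102  50  32  32]
268 [ 32  27  27  21  29 108 149 179 197 209 211 209 167  88  28  37  33  36]
270 [ 36  29  25  25  24 112 151 180 198 207 208 206 165  85  32  30  34  34]
272 [ 37  33  34  26  28 112 154 181 197 207 208 204 162  82  25  34  34  35]
273 [ 35  33  38  26  30 114 154 180 196 206 207 204 161  81  28  35  32  33]
274 [ 36  35  36  31  22 117 158 184 196 207 208 205 147  61  32  33  32  33]
275 [ 34  34  33  32  20  86 137 184 203 212 214 181 101  33  33  35  31  31]
276 [ 37  33  32  28  23  30  78 131 151 163 157 108  48  28  34  36  34  35]
277 [33 36 34 32 32 25 25 44 55 71 42 12 25 33 32 35 35 31]
278 [35 33 34 34 34 31 30 25 27 25 25 28 35 32 36 36 36 32]
```

{"name": "jog_arm", "arguments": {"rows": [{"fingers":14,"x":0.9,"y":0.3,"z":-0.5,"ax":0,"ay":0,"az":0},{"fingers":14,"x":0.9,"y":0.3,"z":0,"ax":0,"ay":0,"az":0},{"fingers":14,"x":0,"y":0,"z":1,"ax":0,"ay":0,"az":0},{"fingers":14,"x":0,"y":0,"z":0.7,"ax":0,"ay":0,"az":0},{"fingers":14,"x":0,"y":0,"z":0.6,"ax":0,"ay":0,"az":0},{"fingers":14,"x":0,"y":0,"z":0.5,"ax":0,"ay":0,"az":0},{"fingers":14,"x":0,"y":0,"z":0.3,"ax":0,"ay":0,"az":0},{"fingers":14,"x":0,"y":0,"z":0,"ax":0,"ay":0,"az":0}]}}

```text
t: 26.95
eef_pos: [0.4977, 0.2455, 0.0804]
tool_rot: [-0.0, 0.839, 0.544, 0.001]
contact_force: [-1.3, 0.8, 8.8]
gripper_width: 0.2
grasp_force: 30.4
```

```bash
python3 -c "
from h import *
st();to([.497,.2448,.0794])"
```

```text
{'t': 26.95, 'eef_pos': [0.4977, 0.2455, 0.0804], 'tool_rot': [-0.0004, 0.8394, 0.5435, 0.0008], 'contact_force': [-1.3453, 0.8434, 8.7864], 'gripper_width': 0.2001, 'grasp_force': 30.3685, 'q': [-1.1436, 0.6017, 0.7695, 2.0068, -0.6024, 0.7708, -0.4337]}
shift mm [-0.9 -0.4  1. ] yaw ty -24.2 tool z [ 0.001   0.0016 -1.    ]
```

{"name": "jog_arm", "arguments": {"rows": [{"fingers":14,"x":-0.4,"y":0.3,"z":0,"ax":0,"ay":0,"az":0},{"fingers":14,"x":-0.4,"y":0.3,"z":0,"ax":0,"ay":0,"az":0},{"fingers":14,"x":-0.4,"y":0.3,"z":0,"ax":0,"ay":0,"az":0},{"fingers":14,"x":-0.4,"y":0.3,"z":0,"ax":0,"ay":0,"az":0},{"fingers":14,"x":-0.4,"y":0.3,"z":0,"ax":0,"ay":0,"az":0},{"fingers":14,"x":0,"y":0,"z":0,"ax":0,"ay":0,"az":0},{"fingers":14,"x":0,"y":0,"z":0,"ax":0,"ay":0,"az":0},{"fingers":14,"x":0,"y":0,"z":0,"ax":0,"ay":0,"az":0}]}}

```text
t: 27.75
eef_pos: [0.4978, 0.2444, 0.0805]
tool_rot: [-0.001, 0.839, 0.544, 0.001]
contact_force: [-3.4, 3.3, 10.8]
gripper_width: 0.202
grasp_force: 30.6
```

```bash
python3 - <<'E'
from h import *
st()
c=cam('top','t11.png')['pixels'];s=cam('side','s11.png')['pixels']
a=cv2.imread('pics/side6.png')[:,:,::-1]
o=np.hstack([cv2.resize(x,(w,480),interpolation=cv2.INTER_CUBIC) for x,w in((s[235:295,325:360],280),(a[235:295,325:360],280),(c[220:256,207:225],240))])
cv2.imwrite('pics/v11.png',cv2.convertScaleAbs(o[:,:,::-1],alpha=1.8))
E
```

```text
{'t': 27.75, 'eef_pos': [0.4978, 0.2444, 0.0805], 'tool_rot': [-0.0013, 0.8391, 0.5439, 0.0009], 'contact_force': [-3.3977, 3.3221, 10.771], 'gripper_width': 0.2022, 'grasp_force': 30.559, 'q': [-1.1402, 0.6004, 0.7683, 2.0076, -0.6032, 0.7709, -0.4295]}
```

View pics/v11.png

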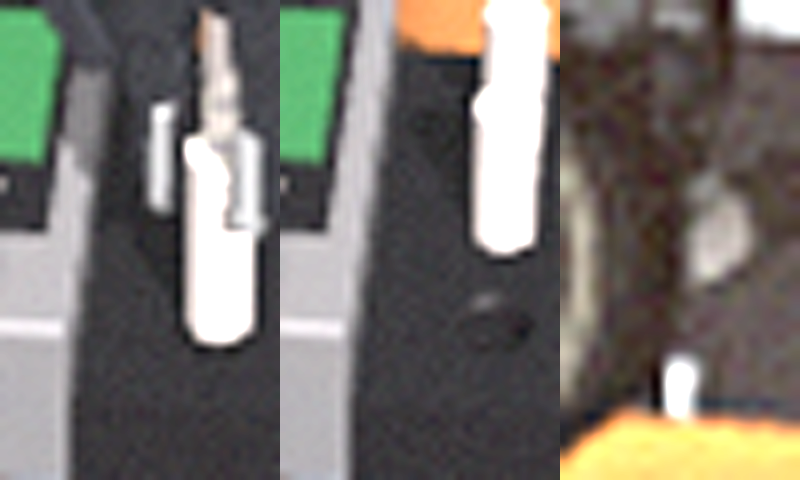

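The cell's bottom centre is at crop (221,327) and the nest at about (218,320), so the cell must go about 2.5 mm toward -y and 1 mm toward +x. I'll lift, shift and press again.

{"name": "jog_arm", "arguments": {"rows": [{"fingers":14,"x":0,"y":0,"z":-2,"ax":0,"ay":0,"az":0},{"fingers":14,"x":-0.1,"y":1.2,"z":-1,"ax":0,"ay":0,"az":0},{"fingers":14,"x":0,"y":0,"z":0,"ax":0,"ay":0,"az":0},{"fingers":14,"x":0,"y":0,"z":1,"ax":0,"ay":0,"az":0},{"fingers":14,"x":0,"y":0,"z":1,"ax":0,"ay":0,"az":0},{"fingers":14,"x":0,"y":0,"z":1,"ax":0,"ay":0,"az":0},{"fingers":14,"x":0,"y":0,"z":0.5,"ax":0,"ay":0,"az":0},{"fingers":14,"x":0,"y":0,"z":0,"ax":0,"ay":0,"az":0}]}}

```text
t: 28.65
eef_pos: [0.4995, 0.2426, 0.0806]
tool_rot: [-0.001, 0.839, 0.543, 0.001]
contact_force: [-4.2, 0.9, 17.2]
gripper_width: 0.2
grasp_force: 31.2
```

Numeric check: I'll average the stored pictures, rectify the nest at z = 36 mm, and do the same for the held cell's bottom in the side view.

```bash
cat >> h.py <<'E'
def rect(c,img,ctr,z,half,step):
    g=np.arange(-half,half+step/2,step)/1000
    X=ctr[0]+g[::-1][:,None]+0*g; Y=ctr[1]+g[::-1][None]+0*g[:,None]
    m=w2px(c,np.stack([X,Y,X*0+z],-1).reshape(-1,3)).reshape(len(g),len(g),2).astype(np.float32)
    return cv2.remap(img.astype(np.float32),m[...,0],m[...,1],cv2.INTER_CUBIC)
gray=lambda f:cv2.cvtColor(cv2.imread('pics/'+f),cv2.COLOR_BGR2GRAY).astype(np.float32)
E
python3 - <<'E'
from h import *
np.set_printoptions(linewidth=200)
s=cam('side','s12.png');c=cam('top')
S=np.mean([gray(f) for f in('side0.png','s1.png','s5.png','side6.png','s7.png')],0)
T=np.mean([gray(f) for f in('top0.png','t1.png','m1.png','m2.png','m3.png','m4.png','m5.png','top6.png','t7.png','t8.png')],0)
# rows: x decreasing downwards; cols: y decreasing rightwards
for n,k,I in(('top',c,T),('side',s,S)):
    print(n);print(rect(k,I,(.497,.2435),.036,18,2).astype(int))
print('held');print(rect(s,gray('s12.png'),(.497,.2435),.036,18,2).astype(int))
st()
E
```

```text
top
[[ 51  51  50  50  51  52  52  50  51  51  51  51  51  52  51  50  51  50  51]
 [ 52  51  50  52  51  50  50  48  48  48  48  49  52  53  52  51  52  51  51]
 [ 51  51  52  53  51  47  45  43  40  41  46  47  49  51  52  52  49  50  51]
 [ 48  49  52  50  44  39  36  32  36  42  43  39  41  47  52  52  51  51  52]
 [ 50  51  51  45  36  30  29  27  54  71  68  58  47  45  49  52  53  52  52]
 [ 53  54  50  42  33  28  31  38  87 116 112 101  77  54  45  49  52  50  50]
 [ 52  50  47  38  32  30  37  59 112 138 137 135 119  77  46  46  49  50  50]
 [ 52  50  41  32  30  27  40  87 125 137 133 134 142 101  53  44  49  51  52]
 [ 52  51  40  31  25  25  40  81 121 136 132 131 146 107  57  42  49  51  52]
 [ 52  50  43  34  26  26  37  55 109 137 135 134 129  89  51  44  49  51  51]
 [ 51  50  46  40  31  27  33  40  93 123 122 120  96  61  43  48  49  52  52]
 [ 52  53  52  43  31  26  29  32  52  62  61  62  47  42  46  51  51  51  51]
 [ 51  52  52  46  37  31  28  28  32  35  35  33  37  45  51  52  52  51  51]
 [ 50  50  52  51  48  41  35  34  33  35  38  40  49  52  52  52  51
[... 2611 characters left out ...]
55 100 142 162 173 171 173 176 179 182 184 186 188]
 [ 34  34  34  30  24  16  15  32  58  77  90  92  95  98 102 106 110 110 114]
 [ 34  34  33  31  30  28  26  20  16  16  20  25  25  25  29  32  34  36  38]
 [ 32  32  32  33  35  34  32  34  34  31  30  31  33  33  31  31  34  31  26]
 [ 34  33  32  32  36  35  33  33  35  35  34  33  32  33  33  33  34  32  29]
 [ 32  31  31  33  32  33  33  32  32  34  33  31  31  32  33  34  35  33  32]]
{'t': 28.75, 'eef_pos': [0.4994, 0.2426, 0.0806], 'tool_rot': [-0.0008, 0.8394, 0.5435, 0.001], 'contact_force': [-4.67, 0.666, 17.7991], 'gripper_width': 0.1994, 'grasp_force': 31.2218, 'q': [-1.1367, 0.6015, 0.7689, 2.0061, -0.6028, 0.7714, -0.4273]}
```

{"name": "jog_arm", "arguments": {"rows": [{"fingers":14,"x":0,"y":0,"z":-2.5,"ax":0,"ay":0,"az":0},{"fingers":14,"x":1.3,"y":-0.4,"z":0,"ax":0,"ay":0,"az":0},{"fingers":14,"x":1.3,"y":-0.4,"z":0,"ax":0,"ay":0,"az":0},{"fingers":14,"x":0,"y":0,"z":0.5,"ax":0,"ay":0,"az":0},{"fingers":14,"x":0,"y":0,"z":0.7,"ax":0,"ay":0,"az":0},{"fingers":14,"x":0,"y":0,"z":0.7,"ax":0,"ay":0,"az":0},{"fingers":14,"x":0,"y":0,"z":0.5,"ax":0,"ay":0,"az":0},{"fingers":14,"x":0,"y":0,"z":0,"ax":0,"ay":0,"az":0}]}}

```text
t: 29.55
eef_pos: [0.4989, 0.245, 0.079]
tool_rot: [-0.0, 0.839, 0.544, 0.0]
contact_force: [0.4, 1.6, 0.7]
gripper_width: 0.203
grasp_force: 29.5
```

The cell is below the mouth with almost no force, so it is entering the hole.

{"name": "jog_arm", "arguments": {"rows": [{"fingers":14,"x":0,"y":0,"z":1,"ax":0,"ay":0,"az":0},{"fingers":14,"x":0,"y":0,"z":1,"ax":0,"ay":0,"az":0},{"fingers":14,"x":0,"y":0,"z":1,"ax":0,"ay":0,"az":0},{"fingers":14,"x":0,"y":0,"z":1,"ax":0,"ay":0,"az":0},{"fingers":14,"x":0,"y":0,"z":1,"ax":0,"ay":0,"az":0},{"fingers":14,"x":0,"y":0,"z":0.5,"ax":0,"ay":0,"az":0},{"fingers":14,"x":0,"y":0,"z":0,"ax":0,"ay":0,"az":0},{"fingers":14,"x":0,"y":0,"z":0,"ax":0,"ay":0,"az":0}]}}

```text
t: 30.35
eef_pos: [0.4988, 0.2447, 0.0735]
tool_rot: [-0.0, 0.839, 0.544, -0.0]
contact_force: [0.3, 2.9, 0.1]
gripper_width: 0.204
grasp_force: 29.5
```

{"name": "jog_arm", "arguments": {"rows": [{"fingers":14,"x":0.4,"y":-0.2,"z":1,"ax":0,"ay":0,"az":0},{"fingers":14,"x":0,"y":0,"z":2,"ax":0,"ay":0,"az":0},{"fingers":14,"x":0,"y":0,"z":2,"ax":0,"ay":0,"az":0},{"fingers":14,"x":0,"y":0,"z":2,"ax":0,"ay":0,"az":0},{"fingers":14,"x":0,"y":0,"z":2,"ax":0,"ay":0,"az":0},{"fingers":14,"x":0,"y":0,"z":2,"ax":0,"ay":0,"az":0},{"fingers":14,"x":0,"y":0,"z":0,"ax":0,"ay":0,"az":0},{"fingers":14,"x":0,"y":0,"z":0,"ax":0,"ay":0,"az":0}]}}

```text
t: 31.15
eef_pos: [0.4988, 0.2448, 0.0623]
tool_rot: [0.0, 0.839, 0.544, -0.0]
contact_force: [-0.4, 2.0, -1.5]
gripper_width: 0.202
grasp_force: 29.5
```

{"name": "jog_arm", "arguments": {"rows": [{"fingers":14,"x":0.2,"y":-0.1,"z":0.7,"ax":0,"ay":0,"az":0},{"fingers":14,"x":0,"y":0,"z":0.6,"ax":0,"ay":0,"az":0},{"fingers":14,"x":0,"y":0,"z":0.5,"ax":0,"ay":0,"az":0},{"fingers":14,"x":0,"y":0,"z":0.4,"ax":0,"ay":0,"az":0},{"fingers":14,"x":0,"y":0,"z":0.3,"ax":0,"ay":0,"az":0},{"fingers":14,"x":0,"y":0,"z":0.3,"ax":0,"ay":0,"az":0},{"fingers":14,"x":0,"y":0,"z":0,"ax":0,"ay":0,"az":0},{"fingers":14,"x":0,"y":0,"z":0,"ax":0,"ay":0,"az":0}]}}

```text
t: 31.95
eef_pos: [0.4994, 0.2453, 0.0611]
tool_rot: [-0.001, 0.839, 0.543, 0.001]
contact_force: [-3.9, 2.0, 13.1]
gripper_width: 0.205
grasp_force: 30.9
```

It has bottomed 19.3 mm below the mouth contact. Now I'll release and retreat.

{"name": "jog_arm", "arguments": {"rows": [{"fingers":14,"x":0,"y":0,"z":-0.8,"ax":0,"ay":0,"az":0},{"fingers":27,"x":0,"y":0,"z":0,"ax":0,"ay":0,"az":0},{"fingers":27,"x":0,"y":0,"z":0,"ax":0,"ay":0,"az":0},{"fingers":27,"x":0,"y":0,"z":0,"ax":0,"ay":0,"az":0},{"fingers":27,"x":0,"y":0,"z":0,"ax":0,"ay":0,"az":0},{"fingers":27,"x":0,"y":0,"z":-3,"ax":0,"ay":0,"az":0},{"fingers":27,"x":0,"y":0,"z":-5,"ax":0,"ay":0,"az":0},{"fingers":27,"x":0,"y":0,"z":-8,"ax":0,"ay":0,"az":0}]}}

```text
t: 32.75
eef_pos: [0.4988, 0.2451, 0.0769]
tool_rot: [0.0, 0.839, 0.544, -0.0]
contact_force: [-0.4, 0.6, -0.1]
gripper_width: 0.319
grasp_force: 0.0
```

{"name": "jog_arm", "arguments": {"rows": [{"fingers":27,"x":0,"y":0,"z":-10,"ax":0,"ay":0,"az":0},{"fingers":27,"x":0,"y":0,"z":-20,"ax":0,"ay":0,"az":0},{"fingers":27,"x":0,"y":0,"z":-30,"ax":0,"ay":0,"az":0},{"fingers":27,"x":0,"y":0,"z":-40,"ax":0,"ay":0,"az":0},{"fingers":27,"x":30,"y":-12,"z":-10,"ax":0,"ay":0,"az":0},{"fingers":27,"x":30,"y":-12,"z":0,"ax":0,"ay":0,"az":0},{"fingers":27,"x":30,"y":-12,"z":0,"ax":0,"ay":0,"az":0},{"fingers":27,"x":30,"y":-12,"z":0,"ax":0,"ay":0,"az":0}]}}

```text
t: 33.55
eef_pos: [0.5042, 0.3758, 0.1878]
tool_rot: [-0.0, 0.839, 0.544, 0.001]
contact_force: [0.7, -0.3, -0.4]
gripper_width: 0.316
grasp_force: 0.0
```

```bash
python3 - <<'E'
from h import *
np.set_printoptions(linewidth=200)
c=cam('top','tF.png');st();mark()
g=gray('tF.png')
for p in([.4985,.2451,.081],[.4951,.2005,.081]):
    u,v=np.round(w2px(c,[p])[0]).astype(int);w=g[v-9:v+10,u-9:u+10];w=np.where(w>150,w,0);y,x=np.mgrid[v-9:v+10,u-9:u+10]
    q=(np.sum(x*w)/w.sum(),np.sum(y*w)/w.sum());print(q,px2w(c,[q],[.081]),int((w>0).sum()))
s=cam('side','sF.png');G=gray('sF.png')
print(G[232:278:2,344:362].astype(int))
E
```

```text
{'t': 33.6, 'eef_pos': [0.5031, 0.383, 0.1872], 'tool_rot': [-0.0013, 0.8374, 0.5466, 0.0014], 'contact_force': [-0.4983, 6.1015, 0.9902], 'gripper_width': 0.3179, 'grasp_force': 0.0, 'q': [-1.345, 0.5863, 0.8635, 1.75, -0.5118, 1.0426, -0.7121]}
blobs(angle,r,area) [(np.float64(156.0), np.float64(102.3), 1313), (np.float64(277.2), np.float64(92.3), 484), (np.float64(125.6), np.float64(114.8), 184), (np.float64(186.1), np.float64(115.1), 160), (np.float64(64.9), np.float64(115.4), 133), (np.float64(246.0), np.float64(116.0), 96), (np.float64(305.8), np.float64(116.2), 70), (np.float64(5.4), np.float64(116.4), 63)]
(np.float64(213.27195311784635), np.float64(236.7289625492171)) [[0.49964242 0.24398951 0.081     ]] 48
(np.float64(230.8598827387459), np.float64(238.36172115671272)) [[0.49519005 0.20035123 0.081     ]] 44
[[ 41  42  44  43  40  40  39  34  29  36  39  40  43  42  43  42  43  44]
 [ 40  39  43  39  40  39  39  39  38  31  38  41  38  36  37  38  41  46]
 [ 42  38  30  41  83  94 126 119  66  20  30  42  45  44  47  40  45  44]
 [ 35  35  29  50 104 120 102 142 193 189 131
[... 755 characters left out ...]
144  81 122 141 130  82]
 [ 33  37  33  51 193 207 174 158 155 176 203 212 144  80 124 140 123  74]
 [ 34  32  20  45 144 191 206 214 221 220 222 204 129  76 125 141 122  72]
 [ 28  27  25  44 113 155 182 201 214 217 212 196 123  86 129 138 123  73]
 [ 21  27  24  42 119 159 183 202 210 215 212 142  47  91 130 139 114  66]
 [ 29  25  20  60 123 163 184 202 210 214 212 140  46  77 126 140 142  93]
 [ 27  23  21  61 127 167 190 205 212 214 212 132  35  28  33  33  40  37]
 [ 36  30  18  63 127 167 189 203 210 217 209 128  31  34  31  32  36  35]
 [ 32  32  28  65 129 168 190 206 213 216 204 124  28  33  37  32  34  36]
 [ 31  33  31  66 131 173 195 208 214 214 204 123  20  33  36  34  36  36]]
```

The cell stands 44 mm from cell_d at the same top height, the mark is at 156°, and the arm is clear. I'll let it settle and hand in.

{"name": "jog_arm", "arguments": {"rows": [{"fingers":27,"x":0,"y":0,"z":0,"ax":0,"ay":0,"az":0},{"fingers":27,"x":0,"y":0,"z":0,"ax":0,"ay":0,"az":0},{"fingers":27,"x":0,"y":0,"z":0,"ax":0,"ay":0,"az":0},{"fingers":27,"x":0,"y":0,"z":0,"ax":0,"ay":0,"az":0},{"fingers":27,"x":0,"y":0,"z":0,"ax":0,"ay":0,"az":0},{"fingers":27,"x":0,"y":0,"z":0,"ax":0,"ay":0,"az":0},{"fingers":27,"x":0,"y":0,"z":0,"ax":0,"ay":0,"az":0},{"fingers":27,"x":0,"y":0,"z":0,"ax":0,"ay":0,"az":0}]}}

```text
t: 34.5
eef_pos: [0.5042, 0.3744, 0.1866]
tool_rot: [0.0, 0.839, 0.544, -0.0]
contact_force: [0.1, -0.1, -0.4]
gripper_width: 0.316
grasp_force: 0.0
```

```bash
python3 -c "
from h import *
print(bot.hand_in())"
```

```text
the job is handed in; nothing more can be done
None
```

I turned the wheel until the triangle mark stood at the window (within about half a degree by camera), moved the cell from that pocket into the tester's empty nest and released it, and handed the job in at about 34.5 s; the hand-in returned no verdict.

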